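# Pack two taper wedges head to tail under the sprung arm of the shim holder

### The arm

A 6-joint arm with a two-finger parallel gripper is mounted at the origin on a cart in front of the work surface, level with it; the furniture and walls round the work are solid. World frame = base frame: x ahead of the robot, y to its left, z up, the work surface at z = 0. Lengths are in m, angles in rad, forces in N, time in s.
With the tool pointing down it reaches from about 0.3 to 0.95 m from the base axis. Payload 3.1 kg.
Tool frame: the origin (TCP) lies midway between the tips of the shut fingers; the grasp point (between the pads) lies 19 mm behind it; z points along the fingers, y is the direction in which the jaws open and shut (so a half turn about z gives the same grasp; the last joint's range is limited). The gripper opens to 85 mm and grips with 20 to 120 N. Pads are 22 mm wide; open, the fingers measure 114 mm over their backs; the gripper's body (76 mm by 85 mm) begins 54 mm behind the grasp point. The pads swing forward as they close: fully open they stand 13 mm farther back than shut.
Start: joints at [-1.314, 0.308, 1.634, -0, 1.2, -0.07], TCP at [0.201, -0.592, 0.231] pointing down, gripper open.
Joint ranges: [-3.06, 3.06], [-0.79, 1.96], [0.05, 2.63], [-1.19, 4.34], [0.05, 2.64], [-2.94, 2.94]. Speed limits (rad/s): [2.79, 2.79, 3.14, 3.14, 3.14, 3.14].

### API

Orientations are given as a rotation vector (axis times angle).
In Python, from station import observe, grab_frame, sign_off gives the robot as it stands. The module is installed in compiled form; this text tells all that it offers.
- The arm moves only by the tool send_rows, never from a script. Its argument "targets" is a list of rows, each a list of 4 numbers: the shift along the tool's x, y, z as a fraction of full scale, then the turn about the tool's z as a fraction of full scale. In form: [[tx, ty, tz, roll], ...]. A call has 1 to 5 rows; each row is the pose to reach, as a shift and turn from the pose commanded when the call began, along the tool's axes at that moment; what a row does not reach only later rows make up. Full scale, the value 1, is 0.3 m for a shift and 90 degrees for a turn. A row lasts 1/8 s, in which the tool goes at most 62.5 mm and 10.7 degrees, less where a joint would pass 70% of its speed; a pose out of reach is approached as far as the arm can. A call with a number of a shift or a turn outside -1 to 1 is refused whole. A call with a gripper value outside its range is refused whole. "gripper" is the closure, from 0 (fully open) to 1 (shut), set as the call begins (left out, the last holds). The fingers move at their own pace and stop on an object; "newtons" is the grip in N (left out, the last holds). Time passes only in rows, so rows that repeat a pose let the fingers close. It gives the time, the measured TCP pose, the force and the opening at its end, in the units of the state.
- observe(): the state, without advancing time (a new reading comes with each control period).
- grab_frame(name): name is "scene" or "top" or "wrist"; returns a dict with "pixels" (384x512x3 uint8, blue, green, red), "fx", "fy", "cx", "cy" (pixels), "rvec" (rotation vector, rad) and "tvec" (3), from world to camera coordinates, as OpenCV has them; the wrist camera has in their place "T_tool_cam" (4x4, takes a point from camera to tool coordinates, whose origin is the TCP and whose axes are the flange's). Camera axes: x right, y down, z forward; pixel columns grow to the right and rows downward; lengths in m; the calibration is good to about 2 mm. A picture is of the moment at which its call begins: read the wrist's pose just before it. There is no depth.
- sign_off(): hands the job in, once; it reports no verdict.
The state is a dict: "t": time; "qpos": joint angles; "joint_vel": joint speeds; "tau": joint torques, N m; "tool_pos": TCP position; "tcp_rot": TCP orientation; "wrist_force": force on the tool from outside, world axes, zero at the start; "ft_torque": the same for the moment, N m; "width": opening from 0.0 (shut) to 1.0 (fully open).
Only numpy, scipy, OpenCV 4.12 (cv2) and the standard library are available. Lean on these libraries where they do the work, as an engineer would, in place of code of your own. Each camera call takes 0.05 s, during which the arm holds its last target.

### The job

Pack the two loose taper wedges into the shim holder from its open front, under the sprung hold-down arm: first the wedge that lies with its thick end away from you, thick end leading, until it meets the back stops, then the other one on top of it, thin end leading, so that head to tail they make one square block, flush with the back stops, with the arm pressing on it. Then swing the keeper bar fully shut across the front, let go, and leave the other things on the worktop where they are.

Things in the scene. Friction and masses are not known exactly. Their poses are not given: they have to be found in the camera images.
- holder: grey shim holder, fixed. Origin on the worktop (z = 0) under the front face of its two back stops (66 mm high), on the centre line; x points from the open front to the back, y to its left, z up. Base plate 8 mm thick, x -135 to 50, y -50 to 50 mm, with a tongue for the keeper at x -172 to -98, y -115 to -35. The finished pile takes x -125 to 0, y -22 to 22, z 28 to 68 mm
- rail_front (a point): top of the front end of the steel rail that carries the pile: x = -120, y = 0, z = 28 mm of the holder. The rail is 32 mm wide (narrower than the wedges), level, runs back to the stops and has no side walls
- beam_front (a point): middle of the front lower edge of the fixed cover beam over the pile: x = -84, y = 0, z = 116 mm of the holder. The beam is 54 mm wide, 12 mm thick and runs to the back, so a gripper that holds a wedge by its outer end must lean back out of the front, about 25 to 45 degrees. (High above, a gantry crossbar runs along y at world x = 0.58 m, its underside 0.55 m over the worktop)
- hold_arm (a joint): sprung hold-down arm, hinged at x = 20, z = 70 mm of the holder; 0 = empty rest, grows (rad) as it is pushed up: about 0.19 with one wedge under it, 0.44 with both. Presses down with 4 to 5 N; its sole and lip are slippery; pushing a wedge under it takes 5 to 15 N
- sole_under (a point): underside of the arm's rounded black sole (36 mm wide): 8 mm above the rail and 48 mm in front of the back stops when empty. In front of it a lip slopes up at 30 degrees (empty) and ends in a rolled edge 47 mm farther forward, 33 mm above the rail, so a wedge nose pushed in along the rail lifts the arm by itself
- keeper (a joint): keeper bar, turning about an upright pivot: 0 = shut across the open front (stop), grows as it swings open towards the robot (counter-clockwise from above) to 2.1 rad; stays where it is left, light friction
- keeper_pivot (a point): pivot axis of the keeper at the underside of the bar: x = -142, y = -85, z = 28 mm of the holder
- keeper_peg (a point): half-way up the upright black peg (12 mm diameter, 32 mm high, standing on the 14 mm thick bar) near the keeper's free end, 115 mm from the pivot. Shut, it stands at x = -142, y = 30, z = 58 mm of the holder, and the bar's rubber pad is 2 mm in front of the finished pile
- wedge_a_center (a point): aluminium wedge 125 mm long, 44 wide, 26 thick at one end falling evenly to 14 at the other (5.5 degrees), 0.16 kg; lies on its flat underside, thick end away from the robot. Point: its centre, 10 mm above its underside; x along the underside to the thick end, z up. In the pile it lies flat on the rail, centre at x = -62.5, y = 0, z = 38 mm of the holder, thick end at the back
- wedge_a_thick (a point): middle of the thick end face of wedge_a, 62.5 mm from its centre, 13 mm above its underside
- wedge_b_center (a point): the same kind of wedge, lying with its thick end towards the robot; point and axes as for wedge_a. In the pile its underside rests on the slope of wedge_a (thin end 5.5 degrees up, so that its own top is level), centre at about x = -62, y = 0, z = 58 mm of the holder, thick end at the front
- wedge_b_thick (a point): middle of the thick end face of wedge_b, 62.5 mm from its centre, 13 mm above its underside
- tape_roll: bystander: cream roll of tape, 96 mm across, 24 mm high; origin under its centre
- pliers: bystander: red-handled pliers, 153 x 50 x 13 mm; origin under its centre
- lens_case: bystander: round white case, 47 mm across, 17 mm high; origin under its centre
- marker: bystander: black pen, 128 x 15 mm; origin under its centre
- nozzle: bystander: copper nozzle standing, 26 mm across, 32 mm high; origin under its centre
There are look-alikes about, which are no part of the job. Leave any blue or pink look-alike of the part that bears wedge_b_center alone.

How it is judged:
By the outcome, as a careful person would: the job done as asked, in the order asked, and still so for the second after the job is handed in, with the robot touching nothing.
It also fails if it takes over 72 s, if anything falls off the work surface, if the arm or the gripper's body presses on something with over 40 N, if the wrist force passes 120 N, or if a joint passes its speed limit or range.

## Working session

There is one attempt and no reset: what is moved stays moved. The work goes in short steps, Python scripts to look and compute and a tool call to move; the robot and the scene stay as the last step left them, time stands still between calls to the robot, and variables do not carry over. Pictures are saved under pics/ and viewed, and the job is handed in when it is done.

Besides the shell and the picture viewer there is one more tool, called as name([rows], argument=value, ...), one row to a line, values as JSON. send_rows: Moves the arm, as the interface text tells. Shift numbers are shares of 0.3 m and turn numbers shares of 90 degrees, none past 1 either way. Its arguments: {"type":"object","properties":{"targets":{"type":"array"},"gripper":{"type":"number"},"newtons":{"type":"number"}},"required":["targets"]}

```bash
mkdir -p pics; cat > h.py <<'E'
import numpy as np, cv2
from scipy.spatial.transform import Rotation as R
from station import observe, grab_frame
def snap(n,f):
    s=observe(); g=grab_frame(n); cv2.imwrite(f'pics/{f}.png',g['pixels'])
    np.save(f'pics/{f}.npy',dict(g=g,s=s),allow_pickle=True); return g,s
def cam(f):
    d=np.load(f'pics/{f}.npy',allow_pickle=True).item(); g,s=d['g'],d['s']
    K=np.array([[g['fx'],0,g['cx']],[0,g['fy'],g['cy']],[0,0,1.]])
    if 'rvec' in g:
        Rw=cv2.Rodrigues(np.array(g['rvec'],float))[0]; t=np.array(g['tvec'],float).ravel()
    else:
        T=np.eye(4);T[:3,:3]=R.from_rotvec(s['tcp_rot']).as_matrix();T[:3,3]=s['tool_pos']
        W=np.linalg.inv(T@np.array(g['T_tool_cam']));Rw=W[:3,:3];t=W[:3,3]
    return K,Rw,t
def pix(f,u,v,z):
    K,Rw,t=cam(f); d=Rw.T@np.linalg.inv(K)@np.array([u,v,1.]); c=-Rw.T@t
    return c+d*(z-c[2])/d[2]
def proj(f,P):
    K,Rw,t=cam(f); p=(Rw@np.atleast_2d(P).T+t[:,None]); p=K@p; return (p[:2]/p[2]).T
E
python3 - <<'E'
from h import *
for n in('scene','top','wrist'):
    g,s=snap(n,n+'0'); print(n,g['fx'],g.get('tvec'),g.get('T_tool_cam'))
    print(cam(n+'0')[1], -cam(n+'0')[1].T@cam(n+'0')[2])
print(s)
E
```

```text
scene 372.87871365278636 [0.4905112  0.22354179 0.85972903] None
[[-0.79585474 -0.60517133 -0.01956751]
 [-0.25609022  0.36571407 -0.89480223]
 [ 0.54866477 -0.70712155 -0.44603373]] [-0.0240805   0.82302386  0.59309192]
top 461.3973773049984 [0.03134139 0.60503357 1.72811603] None
[[-0.02758487 -0.99956242  0.01067943]
 [-0.99691176  0.02672277 -0.0738433 ]
 [ 0.07352561 -0.01268341 -0.99721267]] [0.47696885 0.03707791 1.76764217]
wrist 320.5930954319315 None [[ 1.51136539e-05 -9.60003773e-01 -2.79987063e-01  7.10219660e-02]
 [ 9.99999062e-01  3.98040314e-04 -1.31079829e-03 -1.43987702e-03]
 [ 1.36981745e-03 -2.79986780e-01  9.60002878e-01 -1.42367302e-01]
 [ 0.00000000e+00  0.00000000e+00  0.00000000e+00  1.00000000e+00]]
[[ 0.32101933 -0.94706592 -0.00356956]
 [-0.90891737 -0.30914308  0.27982097]
 [-0.26611241 -0.08658351 -0.96004556]] [ 0.26729149 -0.56730692  0.37250461]
{'t': 0.1, 'qpos': array([-1.31369539e+00,  3.08944279e-01,  1.63510797e+00,  1.87770212e-05,
        1.19974673e+00, -6.96981012e-02]), 'joint_vel': array([ 0.00046234, -0.00276263, -0.00208122,  0.00205461,  0.00040356,
       -0.00028814]), 'tau': array([-8.43115176e-04, -4.16408336e+01, -2.77644682e+01, -1.70640269e-04,
        4.01626574e-03, -2.34627481e-05]), 'tool_pos': array([ 0.20041297, -0.59116468,  0.23012234]), 'tcp_rot': array([-3.09757929e+00, -5.10685303e-01,  2.96701992e-04]), 'wrist_force': array([-0.31230716,  0.573563  ,  0.61501863]), 'ft_torque': array([ 0.04274362, -0.03905012,  0.02691113]), 'width': 0.998963465955488}
```

```bash
cd pics; python3 -c "
import cv2
for n in('scene0','top0','wrist0'):
    cv2.imwrite(n+'b.png',cv2.resize(cv2.imread(n+'.png'),(800,600),interpolation=cv2.INTER_CUBIC))"
```

```text
(no output)
```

View pics/scene0b.png

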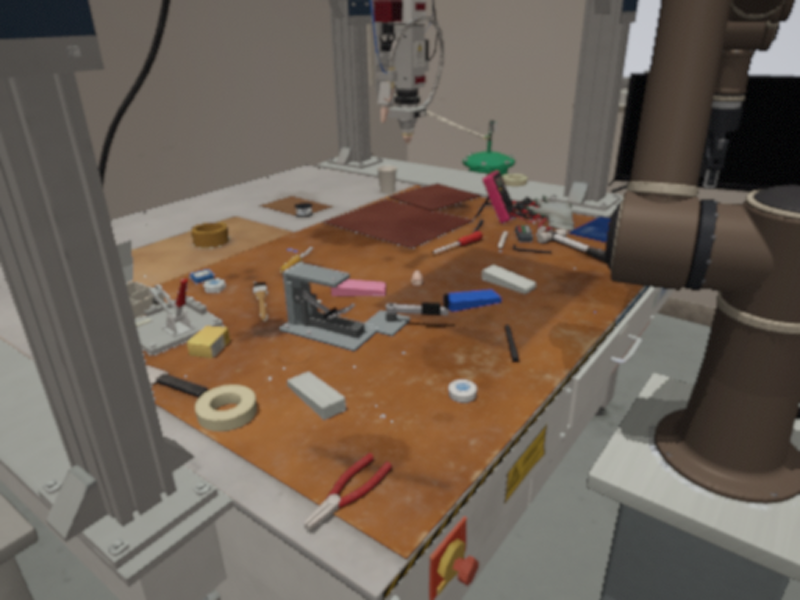

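View pics/top0b.png

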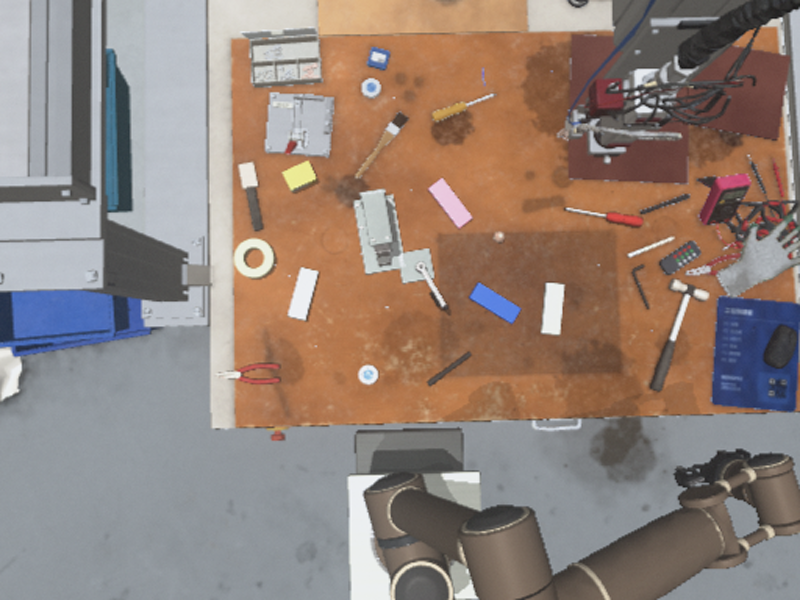

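View pics/wrist0b.png

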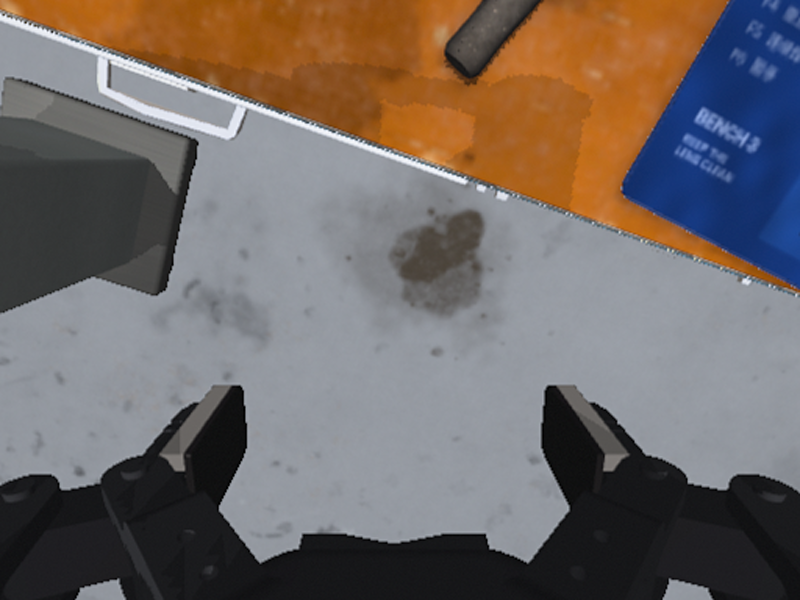

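```bash
python3 - <<'E'
from h import *
a=cv2.imread('pics/scene0.png');b=cv2.imread('pics/top0.png')
def c(im,x0,y0,w,h,k): return cv2.resize(im[y0:y0+h,x0:x0+w],(w*k,h*k),interpolation=cv2.INTER_CUBIC)
cv2.imwrite('pics/c1.png',c(a,175,160,175,110,4))
cv2.imwrite('pics/c2.png',c(b,180,115,190,105,4))
def q(u,v,z=0): return pix('top0',u/1.5625,v/1.5625,z).round(3)
for n,u,v,z in[('wl',304,293,.02),('wr',553,308,.02),('pivot',418,265,.03),('case',368,374,.017),('marker',449,368,.01),('nozzle',499,236,.03),('tape',254,258,.02),('pliers',250,373,0.01)]: print(n,q(u,v,z))
E
```

```text
wl [0.59  0.253 0.02 ]
wr [ 0.537 -0.351  0.02 ]
pivot [ 0.65  -0.025  0.03 ]
case [0.39  0.102 0.017]
marker [ 0.399 -0.094  0.01 ]
nozzle [ 0.716 -0.225  0.03 ]
tape [0.679 0.373 0.02 ]
pliers [0.4   0.388 0.01 ]
```

View pics/c1.png

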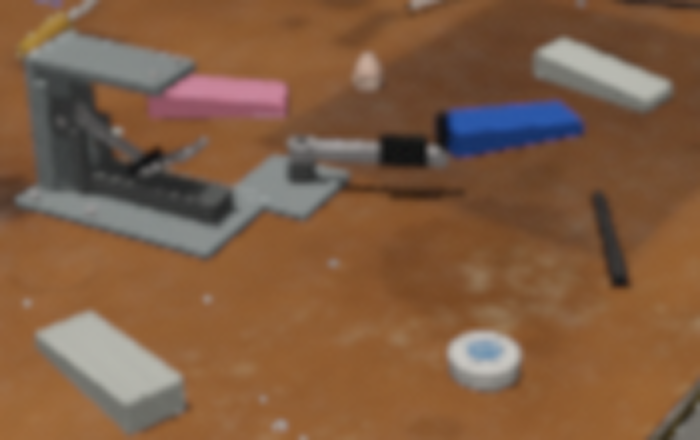

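View pics/c2.png

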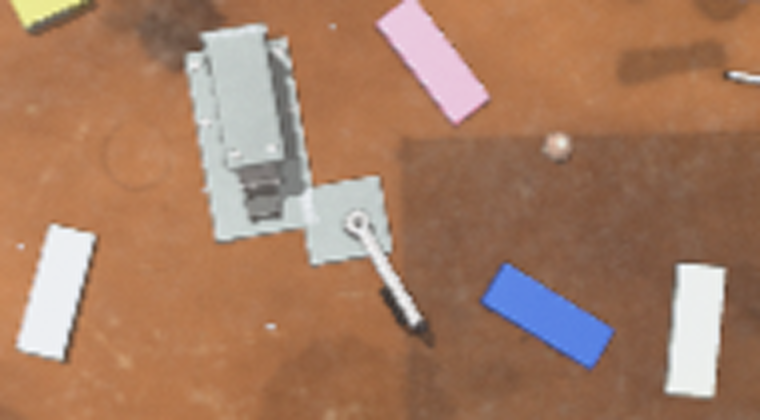

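```bash
cat >> h.py <<'E'
def yawz(s):
    M=R.from_rotvec(s['tcp_rot']).as_matrix(); return np.arctan2(M[1,0],M[0,0]),M
def plan(p,yaw=None):
    s=observe(); y,M=yawz(s); d=M.T@(np.array(p)-s['tool_pos'])/0.3
    r=0 if yaw is None else -(((yaw-y)+np.pi)%(2*np.pi)-np.pi)/(np.pi/2)
    print('t',round(s['t'],2),'pos',s['tool_pos'].round(4),'yaw',round(y,4),'tilt',np.degrees(np.arccos(-M[2,2])).round(2),'F',s['wrist_force'].round(1),'w',round(s['width'],3))
    n=max(np.linalg.norm(d)*0.3/0.0625,abs(r)*90/10.7)
    print('row',d.round(3),round(r,3),'n>=',round(n,1))
E
python3 -c "
from h import *
plan([.5,-.35,.27],np.pi-.09)"
```

```text
t 0.15 pos [ 0.2004 -0.5913  0.2303] yaw 0.3268 tilt 0.11 F [ 0.5  0.4 -0.1] w 1.0
row [ 1.204 -0.442 -0.131] -1.735 n>= 14.6
```

send_rows([
  [0.6,-0.22,-0.13,-0.58],
  [0.6,-0.22,-0.13,-0.58],
  [0.6,-0.22,-0.13,-0.58],
  [0.6,-0.22,-0.13,-0.58],
  [0.6,-0.22,-0.13,-0.58],
])

```text
t: 0.78
tool_pos: [0.3512, -0.4705, 0.2704]
tcp_rot: [2.551, 1.833, 0.0]
wrist_force: [0.0, -0.2, 0.2]
width: 1.001
```

```bash
python3 -c "
from h import *
plan([.5,-.35,.27],np.pi-.09);print(observe()['qpos'].round(2))"
```

```text
t 0.78 pos [ 0.3512 -0.4705  0.2704] yaw 1.2461 tilt 0.01 F [ 0.  -0.2  0.2] w 1.001
row [0.539 0.342 0.001] -1.149 n>= 9.7
[-1.    0.2   1.69  0.    1.25 -0.68]
```

send_rows([
  [0.54,0.34,0,-0.58],
  [0.54,0.34,0,-0.58],
  [0.54,0.34,0,-0.58],
  [0.54,0.34,0,-0.58],
  [0.54,0.34,0,-0.58],
])

```text
t: 1.4
tool_pos: [0.5, -0.3504, 0.2696]
tcp_rot: [-1.484, -2.768, -0.0]
wrist_force: [-0.7, 0.8, 0.4]
width: 1.003
```

send_rows([
  [0,0,0,-0.57],
  [0,0,0,-0.57],
  [0,0,0,-0.57],
  [0,0,0,-0.57],
  [0,0,0,-0.57],
])

```text
t: 2.02
tool_pos: [0.499, -0.3517, 0.2698]
tcp_rot: [-0.145, -3.137, -0.001]
wrist_force: [-0.5, -0.2, 0.2]
width: 1.001
```

```bash
python3 -c "
from h import *
plan([.5,-.35,.27],np.pi-.09);snap('wrist','w1');cv2.imwrite('pics/w1b.png',cv2.resize(cv2.imread('pics/w1.png'),(800,600)))"
```

```text
t 2.02 pos [ 0.499  -0.3517  0.2698] yaw 3.0493 tilt 0.05 F [-0.5 -0.2  0.2] w 1.001
row [-0.003  0.006 -0.001] -0.001 n>= 0.0
```

View pics/w1b.png

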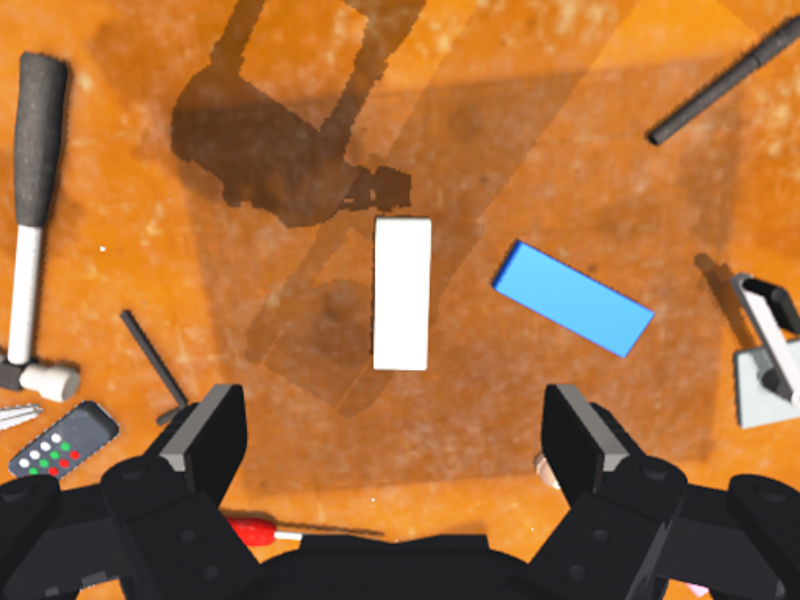

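```bash
python3 -c "
from h import *
im=cv2.imread('pics/w1.png').astype(int)
m=((im.min(2)>200)).astype(np.uint8); m[:,:220]=0;m[:,300:]=0;m[250:]=0
n,l,st,c=cv2.connectedComponentsWithStats(m);i=1+st[1:,4].argmax();print(st[i])
cs=cv2.findContours((l==i).astype(np.uint8),0,1)[0][0];b=cv2.boxPoints(cv2.minAreaRect(cs));print(b)
for q in b:
    z=.014 if q[1]<190 else .026
    print(q,pix('w1',*(q+0),z).round(4))
P=[pix('w1',*q,.014 if q[1]<190 else .026) for q in sorted(b.tolist(),key=lambda q:q[1])]
th=(P[2]+P[3])/2;tn=(P[0]+P[1])/2;print(tn,th,np.linalg.norm((th-tn)[:2]),np.arctan2(*(th-tn)[1::-1]))
"
```

```text
[ 239  141   37   96 3304]
[[238.75351 235.7611 ]
 [240.15439 140.50227]
 [275.24973 141.01839]
 [273.84885 236.2772 ]]
[238.75351 235.7611 ] [ 0.5956 -0.3758  0.026 ]
[240.15439 140.50227] [ 0.4743 -0.3619  0.014 ]
[275.24973 141.01839] [ 0.4789 -0.3188  0.014 ]
[273.84885 236.2772 ] [ 0.6006 -0.3303  0.026 ]
[ 0.47659102 -0.34037311  0.014     ] [ 0.59806681 -0.35304956  0.026     ] 0.12213540874981643 -0.1039773406061727
```

```bash
python3 -c "
from h import *
plan([.4876,-.3415,.05],3.0376);plan([.4876,-.3415,.003],3.0376)"
```

```text
t 2.08 pos [ 0.499  -0.3517  0.2697] yaw 3.0521 tilt 0.06 F [-0.3  0.2 -0. ] w 1.004
row [0.04  0.03  0.732] 0.009 n>= 3.5
t 2.08 pos [ 0.499  -0.3517  0.2697] yaw 3.0521 tilt 0.06 F [-0.3  0.2 -0. ] w 1.004
row [0.04  0.03  0.889] 0.009 n>= 4.3
```

send_rows([
  [0.04,0.03,0.73,0.009],
  [0.04,0.03,0.73,0.009],
  [0.04,0.03,0.73,0.009],
  [0.04,0.03,0.8,0.009],
  [0.04,0.03,0.87,0.009],
])

```text
t: 2.7
tool_pos: [0.4853, -0.3394, 0.0053]
tcp_rot: [-0.177, -3.13, -0.007]
wrist_force: [-0.3, 0.7, 0.1]
width: 0.999
```

```bash
python3 -c "
from h import *
plan([.4876,-.3415,.003],3.0376)"
```

```text
t 2.7 pos [ 0.4853 -0.3394  0.0053] yaw 3.0287 tilt 0.43 F [-0.3  0.7  0.1] w 0.999
row [-0.008 -0.006  0.008] -0.006 n>= 0.1
```

send_rows([
  [-0.008,-0.006,0.008,-0.006],
  [-0.008,-0.006,0.008,-0.006],
])

```text
t: 2.95
tool_pos: [0.4925, -0.3457, 0.0091]
tcp_rot: [0.16, 3.134, -0.004]
wrist_force: [-0.1, 0.1, -0.1]
width: 0.993
```

send_rows([
  [0,0,0,0],
  [0,0,0,0],
  [0,0,0,0],
  [0,0,0,0],
], gripper=1, newtons=70)

```text
t: 3.45
tool_pos: [0.4914, -0.3447, 0.0089]
tcp_rot: [0.16, 3.135, -0.003]
wrist_force: [-1.2, -0.1, 6.2]
width: 0.484
```

```bash
python3 -c "
from h import *
plan([.4876,-.3415,.05],3.0376);snap('wrist','w2');cv2.imwrite('pics/w2b.png',cv2.resize(cv2.imread('pics/w2.png'),(800,600)))"
```

```text
t 3.45 pos [ 0.4914 -0.3447  0.0089] yaw 3.0396 tilt 0.16 F [-1.2 -0.1  6.2] w 0.484
row [ 0.014  0.009 -0.137] 0.001 n>= 0.7
```

View pics/w2b.png

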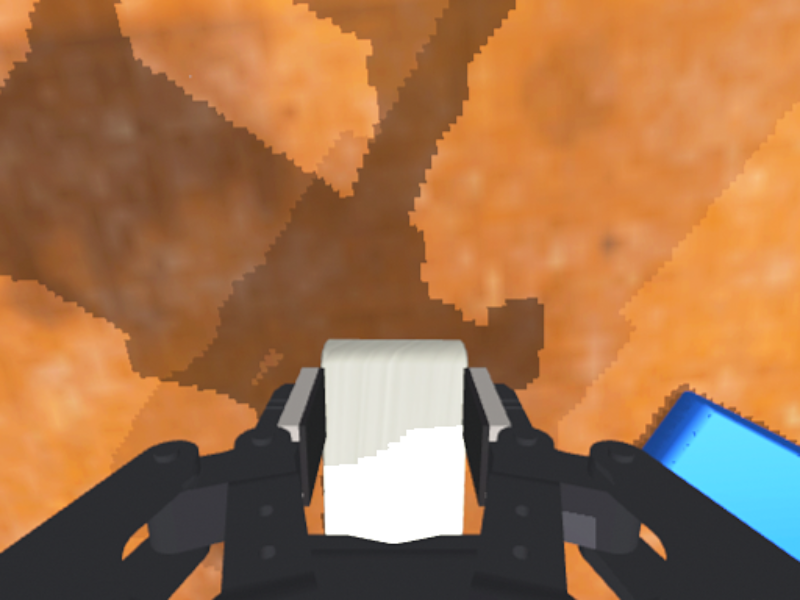

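send_rows([
  [0,0,0,0],
  [0,0,0,0],
], gripper=0.2)

```text
t: 3.75
tool_pos: [0.4902, -0.3437, 0.0069]
tcp_rot: [-0.16, -3.137, -0.0]
wrist_force: [0.5, -0.4, -0.0]
width: 0.801
```

send_rows([
  [0.013,0.008,0.02,0],
  [0.013,0.008,0.02,0],
  [0.013,0.008,0.02,0],
  [0.013,0.008,0.02,0],
])

```text
t: 4.25
tool_pos: [0.4868, -0.3411, 0.0009]
tcp_rot: [0.16, 3.137, -0.0]
wrist_force: [-0.3, -0.8, -0.5]
width: 0.8
```

```bash
python3 -c "
from h import *
plan([.4876,-.3415,.002],3.0376)"
```

```text
t 4.25 pos [ 0.4868 -0.3411  0.0009] yaw 3.0395 tilt 0.01 F [-0.3 -0.8 -0.5] w 0.8
row [-0.003 -0.001 -0.004] 0.001 n>= 0.0
```

send_rows([
  [0,0,-0.01,0],
  [0,0,-0.01,0],
  [0,0,-0.01,0],
  [0,0,-0.01,0],
  [0,0,-0.01,0],
], gripper=1, newtons=70)

```text
t: 4.88
tool_pos: [0.4873, -0.3417, 0.0051]
tcp_rot: [0.16, 3.136, -0.002]
wrist_force: [-2.2, -0.4, 6.2]
width: 0.485
```

```bash
python3 -c "
from h import *
plan([.4876,-.3415,.15],3.0376)"
```

```text
t 4.88 pos [ 0.4873 -0.3417  0.0051] yaw 3.0396 tilt 0.09 F [-2.2 -0.4  6.2] w 0.485
row [-0.001  0.    -0.483] 0.001 n>= 2.3
```

send_rows([
  [0,0,-0.07,0],
  [0,0,-0.2,0],
  [0,0,-0.4,0],
  [0,0,-0.5,0],
  [0,0,-0.5,0],
])

```text
t: 5.5
tool_pos: [0.4888, -0.3426, 0.158]
tcp_rot: [0.16, 3.131, -0.007]
wrist_force: [-0.1, -0.6, -2.3]
width: 0.491
```

```bash
python3 -c "
from h import *
plan([.4876,-.3415,.15],3.0376);snap('wrist','w3');snap('scene','s3');a=cv2.imread('pics/w3.png');b=cv2.imread('pics/s3.png')[90:250,250:450]
cv2.imwrite('pics/w3b.png',np.hstack([cv2.resize(a,(400,300)),cv2.resize(b,(375,300))]))"
```

```text
t 5.5 pos [ 0.4888 -0.3426  0.158 ] yaw 3.0397 tilt 0.45 F [-0.1 -0.6 -2.3] w 0.491
row [0.005 0.003 0.026] 0.001 n>= 0.1
```

View pics/w3b.png

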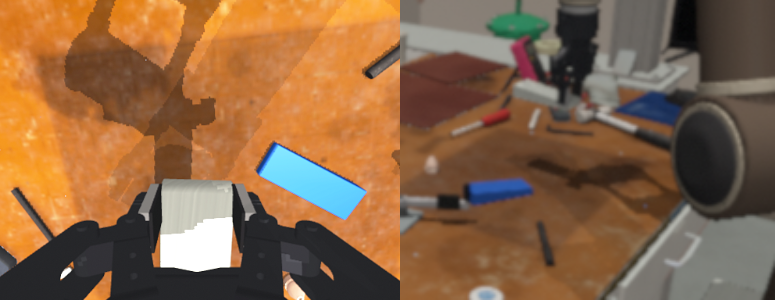

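```bash
cat >> h.py <<'E'
def fit2(H,W):
    H=np.array(H)[:,:2];W=np.array(W)[:,:2];hc=H.mean(0);wc=W.mean(0);A=H-hc;B=W-wc
    th=np.arctan2((A[:,0]*B[:,1]-A[:,1]*B[:,0]).sum(),(A*B).sum());c,s=np.cos(th),np.sin(th);M=np.array([[c,-s],[s,c]])
    t=wc-M@hc; print('th',th,'t',t,'res mm',((H@M.T+t-W)*1000).round(1).tolist()); return th,t
E
python3 - <<'E'
from h import *
px=[(218,240),(188,52),(288,38),(312,264),(391,249),(378,178)]
H=np.array([(-135,50),(50,50),(50,-50),(-172,-35),(-172,-115),(-98,-115)])/1000
W=[pix('top0',u/4+180-.4,v/4+115-.4,.008) for u,v in px]
th,t=fit2(H,W)
M=np.array([[np.cos(th),-np.sin(th)],[np.sin(th),np.cos(th)]])
print(M@[-.262,0]+t)
P=pix('top0',422/4+180,327/4+115,.074);print('peg',M.T@(P[:2]-t))
print(M.T@(pix('top0',357/4+180,222/4+115,.05)[:2]-t))
E
```

```text
th 0.13358048670557732 t [0.77588107 0.07211445] res mm [[-0.8, 1.5], [-0.1, 1.6], [2.0, -0.8], [-0.8, 1.6], [-2.5, -1.7], [2.2, -2.2]]
[0.51621512 0.03722035]
peg [-0.25142507 -0.12677235]
[-0.14410342 -0.08479568]
```

```bash
python3 -c "
from h import *
plan([.49,.037,.2],3.275)"
```

```text
t 5.6 pos [ 0.4859 -0.3403  0.1532] yaw 3.0396 tilt 0.09 F [-0.5  0.7 -2.7] w 0.489
row [ 0.115  1.253 -0.155] -0.15 n>= 6.1
```

send_rows([
  [0.03,0.2,-0.15,-0.05],
  [0.05,0.4,-0.15,-0.1],
  [0.07,0.6,-0.15,-0.15],
  [0.08,0.8,-0.15,-0.15],
  [0.1,0.97,-0.15,-0.15],
])

```text
t: 6.22
tool_pos: [0.4843, -0.046, 0.1961]
tcp_rot: [0.21, -3.13, -0.003]
wrist_force: [0.5, 0.6, -1.9]
width: 0.49
```

```bash
python3 -c "
from h import *
plan([.49,.037,.2],3.275)"
```

```text
t 6.22 pos [ 0.4843 -0.046   0.1961] yaw -3.0079 tilt 0.3 F [ 0.5  0.6 -1.9] w 0.49
row [-0.056  0.272 -0.013] 0.0 n>= 1.3
```

send_rows([
  [-0.03,0.15,-0.013,0],
  [-0.05,0.27,-0.013,0],
  [-0.05,0.27,-0.013,0],
  [-0.05,0.27,-0.013,0],
])

```text
t: 6.72
tool_pos: [0.4891, 0.0335, 0.2008]
tcp_rot: [0.21, -3.13, 0.0]
wrist_force: [-0.4, -0.6, -1.5]
width: 0.489
```

```bash
python3 -c "
from h import *
plan([.49,.037,.2],3.275);snap('wrist','w4');snap('scene','s4');cv2.imwrite('pics/w4b.png',cv2.resize(cv2.imread('pics/w4.png'),(800,600)));b=cv2.imread('pics/s4.png')[110:240,150:350]
cv2.imwrite('pics/s4b.png',cv2.resize(b,(800,520)))"
```

```text
t 6.72 pos [0.4891 0.0335 0.2008] yaw -3.0074 tilt 0.24 F [-0.4 -0.6 -1.5] w 0.489
row [-0.004  0.011  0.003] 0.0 n>= 0.1
```

View pics/w4b.png

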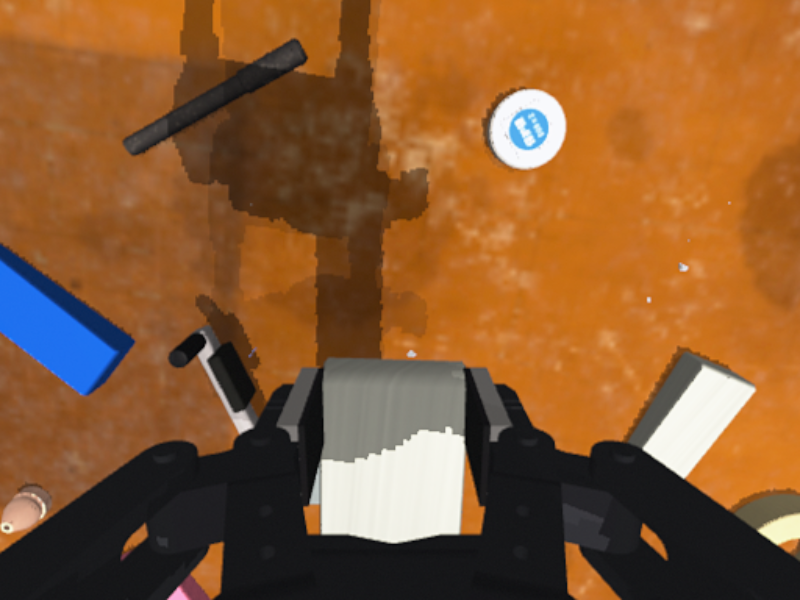

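View pics/s4b.png

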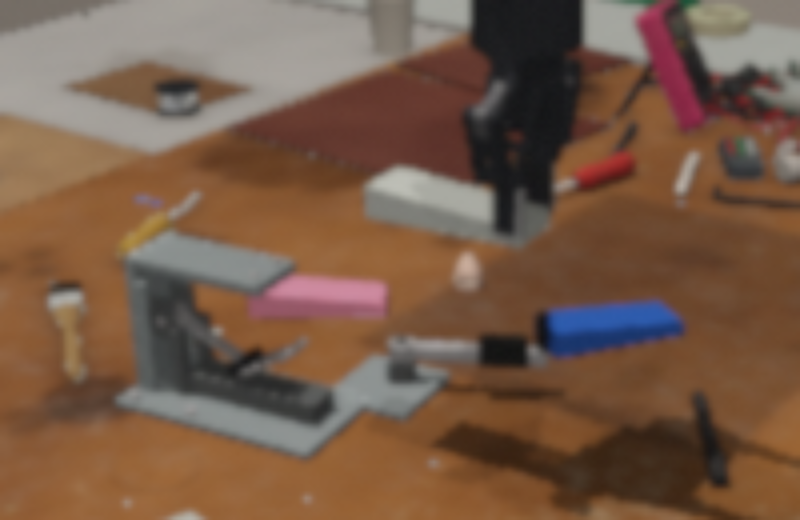

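```bash
cat > ov.py <<'E'
from h import *
import sys
def draw(f,th,t,out,crop,k):
    im=cv2.imread(f'pics/{f}.png');x0,y0,w,h=crop
    im=cv2.resize(im[y0:y0+h,x0:x0+w],(w*k,h*k),interpolation=cv2.INTER_CUBIC)
    c,s=np.cos(th),np.sin(th)
    def L(pts,col):
        P=np.array(pts,float)/1000;P[:,:2]=P[:,:2]@np.array([[c,s],[-s,c]])+t
        q=(proj(f,P)+.5-[x0,y0])*k-.5;cv2.polylines(im,[q.round().astype(int)],False,col,1)
    L([(-135,50,8),(50,50,8),(50,-50,8),(-98,-50,8),(-98,-115,8),(-172,-115,8),(-172,-35,8),(-135,-35,8),(-135,50,8)],(0,255,0))
    L([(-84,27,116),(-84,-27,116),(-84,-27,128),(-84,27,128),(-84,27,116)],(0,0,255))
    L([(0,-16,28),(-120,-16,28),(-120,16,28),(0,16,28)],(255,0,255))
    L([(-142,-85,8),(-142,-85,42)],(255,255,0))
    cv2.imwrite(f'pics/{out}.png',im)
if __name__=='__main__':
    draw('top0',.1336,(.7759,.0721),'o1',(180,115,120,75),6)
    draw('scene0',.1336,(.7759,.0721),'o2',(175,160,100,75),7)
E
python3 ov.py
```

```text
(no output)
```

View pics/o1.png

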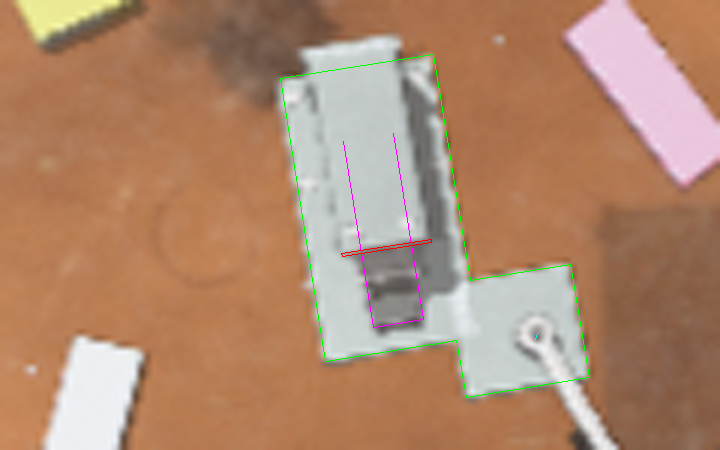

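View pics/o2.png

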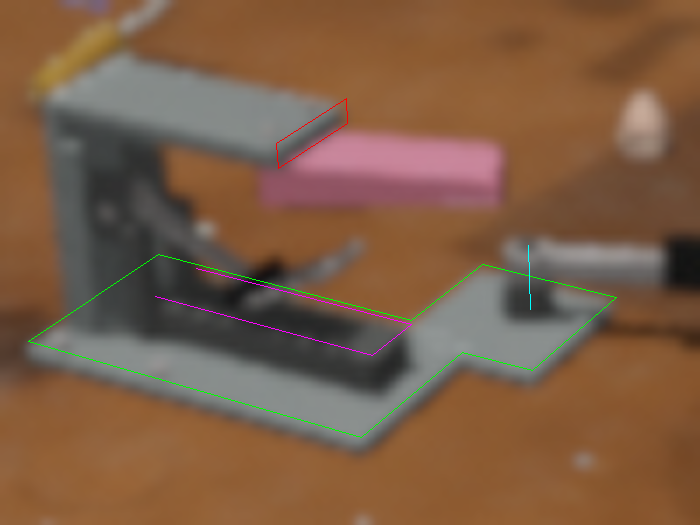

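send_rows([
  [0,0,0.1,0.15],
  [0,0,0.2,0.3],
  [0,0,0.23,0.45],
  [0,0,0.23,0.6],
  [0,0,0.23,0.6],
])

```text
t: 7.45
tool_pos: [0.4903, 0.0325, 0.1332]
tcp_rot: [-1.241, -2.885, 0.001]
wrist_force: [-0.4, -0.7, -1.5]
width: 0.488
```

```bash
python3 -c "
from h import *
plan([.65,-.015,.13],1.705)"
```

```text
t 7.45 pos [0.4903 0.0325 0.1332] yaw 2.3291 tilt 0.06 F [-0.4 -0.7 -1.5] w 0.488
row [-0.481  0.277  0.01 ] 0.397 n>= 3.3
```

send_rows([
  [-0.1,0.06,0.01,0.11],
  [-0.2,0.12,0.01,0.22],
  [-0.33,0.19,0.01,0.33],
  [-0.48,0.28,0.01,0.4],
  [-0.48,0.28,0.01,0.4],
])

```text
t: 8.07
tool_pos: [0.6547, -0.0145, 0.1304]
tcp_rot: [2.065, 2.364, 0.003]
wrist_force: [-0.6, -0.7, -1.3]
width: 0.483
```

```bash
python3 -c "
from h import *
plan([.65,-.015,.13],1.705);snap('wrist','w5');cv2.imwrite('pics/w5b.png',cv2.resize(cv2.imread('pics/w5.png'),(800,600),interpolation=cv2.INTER_CUBIC));snap('scene','s5');cv2.imwrite('pics/s5b.png',cv2.resize(cv2.imread('pics/s5.png'),(400,300)))"
```

```text
t 8.07 pos [ 0.6547 -0.0145  0.1304] yaw 1.7058 tilt 0.2 F [-0.6 -0.7 -1.3] w 0.483
row [ 0.001 -0.016  0.001] 0.0 n>= 0.1
```

View pics/w5b.png

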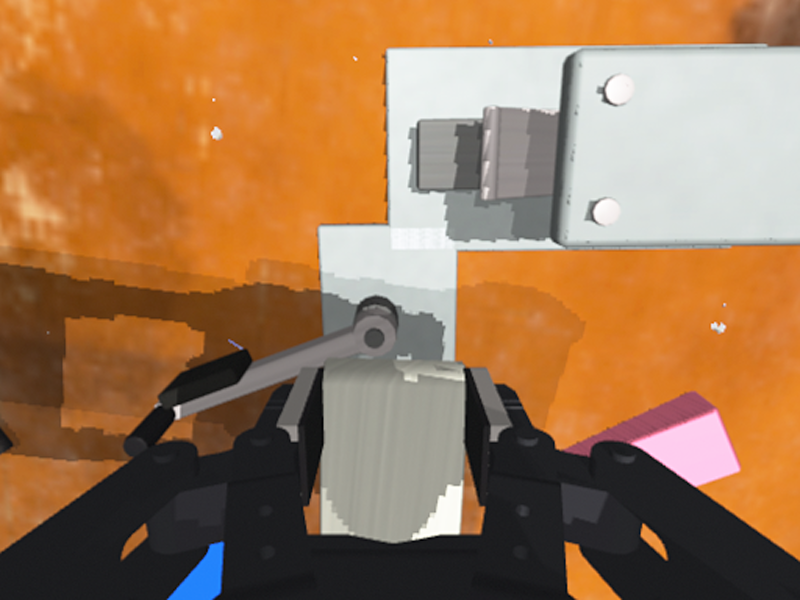

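View pics/s5b.png

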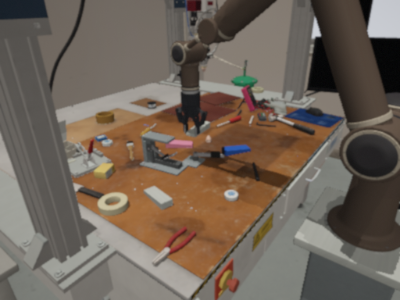

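```bash
python3 - <<'E'
from h import *
k=1.5625
D=[((387,49),(-135,50),8),((417,120),(-120,16),28),((417,190),(-120,-16),28),((319,226),(-172,-35),8)]
H=np.array([d[1] for d in D])/1000
W=[pix('w5',(d[0][0]+.5)/k-.5,(d[0][1]+.5)/k-.5,d[2]/1000) for d in D]
print(np.round(W,4))
th,t=fit2(H,W)
c,s=np.cos(th),np.sin(th);M=np.array([[c,-s],[s,c]])
f=lambda u,v,z:(M.T@(pix('w5',u/k,v/k,z)[:2]-t)).round(4)
print('edge beam',f(640,46,.128),f(780,46,.128),f(640,246,.128),f(780,246,.128))
print('plate edge',f(420,47,.008),f(560,47,.008),f(550,249,.008),'front',f(387,100,.008),f(387,215,.008),'tongue',f(456,320,.008))
print('rail edges',f(430,119,.028),f(470,119,.028),f(430,190,.028),f(470,190,.028))
print('pivot',f(374,337,.045),'peg top',f(137,445,.074))
E
```

```text
[[0.6351 0.1058 0.008 ]
 [0.6534 0.0746 0.028 ]
 [0.658  0.0434 0.028 ]
 [0.6107 0.017  0.008 ]]
th 0.14370702021047901 t [0.77517941 0.07606836] res mm [[-0.7, 0.4], [0.8, 0.1], [0.7, -0.4], [-0.7, -0.2]]
edge beam [-0.067   0.0272] [-0.0302  0.0269] [-0.0602 -0.0258] [-0.0192 -0.0261]
plate edge [-0.1184  0.0501] [-0.0512  0.0495] [-0.0483 -0.0484] front [-0.1345  0.0265] [-0.1352 -0.0296] tongue [-0.0975 -0.0879]
rail edges [-0.1147  0.0162] [-0.0962  0.0161] [-0.1143 -0.0157] [-0.0952 -0.0159]
pivot [-0.1418 -0.0839] peg top [-0.2482 -0.1238]
```

```bash
cat >> h.py <<'E'
TH=0.1425;T0=np.array([.7752,.0758])
def h2w(x,y): 
    c,s=np.cos(TH),np.sin(TH);return np.array([[c,-s],[s,c]])@[x,y]+T0
def w2h(p):
    c,s=np.cos(TH),np.sin(TH);return np.array([[c,s],[-s,c]])@(np.array(p)[:2]-T0)
def planh(x,y,z,yaw=np.pi):
    print('holder now',w2h(observe()['tool_pos']).round(4)); plan([*h2w(x,y),z],yaw+TH)
E
python3 - <<'E'
from h import *
k=1.5625
s=np.load('pics/w5.npy',allow_pickle=True).item()['s'];M=yawz(s)[1]
for u in(327,395,463):
    print((M.T@(pix('w5',u/k,361/k,s['tool_pos'][2]+.009)-s['tool_pos'])).round(4))
planh(-.30,0,.10)
E
```

```text
[ 0.016  -0.0194 -0.0091]
[ 0.016   0.0001 -0.009 ]
[ 0.016   0.0196 -0.0089]
holder now [-0.1361 -0.0701]
t 8.18 pos [ 0.6505 -0.013   0.1297] yaw 1.7076 tilt 0.13 F [-0.4 -0.1 -2.1] w 0.485
row [ 0.231 -0.548  0.1  ] -1.004 n>= 8.4
```

send_rows([
  [0.05,-0.2,0.0,-0.06],
  [0.1,-0.4,0.03,-0.18],
  [0.18,-0.55,0.05,-0.3],
  [0.23,-0.55,0.1,-0.42],
  [0.23,-0.55,0.1,-0.54],
])

```text
t: 8.8
tool_pos: [0.4739, 0.0346, 0.0995]
tcp_rot: [-0.898, -3.006, 0.001]
wrist_force: [0.0, -0.5, -1.4]
width: 0.486
```

```bash
python3 -c "
from h import *
planh(-.30,0,.10)"
```

```text
holder now [-0.3041  0.002 ]
t 8.8 pos [0.4739 0.0346 0.0995] yaw 2.561 tilt 0.24 F [ 0.  -0.5 -1.4] w 0.486
row [-0.015  0.004 -0.002] -0.46 n>= 3.9
```

send_rows([
  [0,0,0,-0.12],
  [0,0,0,-0.24],
  [0,0,0,-0.36],
  [0,0,0,-0.46],
  [0,0,0,-0.46],
  [0,0,0,-0.46],
])

```text
validation failed for argument at $.ta...
```

send_rows([
  [0,0,0,-0.12],
  [0,0,0,-0.24],
  [0,0,0,-0.36],
  [0,0,0,-0.46],
  [0,0,0,-0.46],
])

```text
t: 9.43
tool_pos: [0.4765, 0.0338, 0.1007]
tcp_rot: [0.208, -3.134, -0.0]
wrist_force: [-0.2, 0.0, -1.3]
width: 0.487
```

```bash
python3 -c "
from h import *
planh(-.27,0,.037)"
```

```text
holder now [-0.3016  0.0008]
t 9.43 pos [0.4765 0.0338 0.1007] yaw -3.0088 tilt 0.07 F [-0.2  0.  -1.3] w 0.487
row [-0.106 -0.002  0.212] -0.006 n>= 1.1
```

send_rows([
  [-0.05,-0.002,0.1,-0.006],
  [-0.105,-0.002,0.21,-0.006],
  [-0.105,-0.002,0.21,-0.006],
  [-0.105,-0.002,0.21,-0.006],
])

```text
t: 9.93
tool_pos: [0.5087, 0.0375, 0.0382]
tcp_rot: [0.224, -3.133, -0.0]
wrist_force: [0.2, 0.7, -0.7]
width: 0.492
```

```bash
python3 -c "
from h import *
planh(-.24,0,.036);snap('scene','s6');cv2.imwrite('pics/s6b.png',cv2.resize(cv2.imread('pics/s6.png')[130:240,160:310],(750,550),interpolation=cv2.INTER_CUBIC))"
```

```text
holder now [-2.692e-01 -1.000e-04]
t 9.93 pos [0.5087 0.0375 0.0382] yaw -2.9988 tilt 0.04 F [ 0.2  0.7 -0.7] w 0.492
row [-0.098  0.     0.007] 0.0 n>= 0.5
```

View pics/s6b.png

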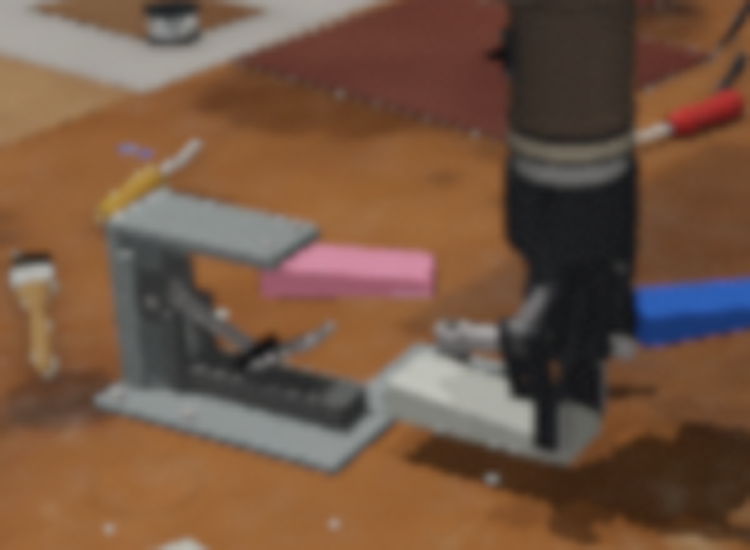

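```bash
python3 -c "
from h import *
tcp=-.2692;zb=.0382-.0051
P=[[*h2w(tcp+.111,.022),zb],[*h2w(tcp+.111,.022),zb+.026],[*h2w(tcp-.014,.022),zb],[*h2w(tcp-.014,.022),zb+.014],[*h2w(tcp+.111,-.022),zb+.026]]
im=cv2.imread('pics/s6b.png')
for q in proj('s6',P):
    q=(q+.5-[160,130])*5-.5;cv2.circle(im,tuple(q.round().astype(int).tolist()),2,(0,0,255),-1)
cv2.imwrite('pics/s6c.png',im[300:500,300:700].repeat(2,0).repeat(2,1))"
```

```text
(no output)
```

View pics/s6c.png

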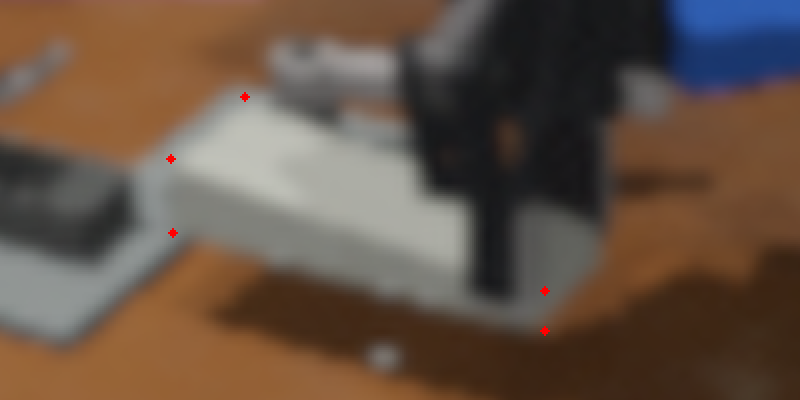

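send_rows([
  [-0.1,0,0.007,0],
  [-0.17,0,0.007,0],
  [-0.23,0,0.007,0],
  [-0.23,0,0.007,0],
])

```text
t: 10.48
tool_pos: [0.5789, 0.0475, 0.0372]
tcp_rot: [-0.225, 3.131, -0.0]
wrist_force: [-0.5, 1.1, -2.1]
width: 0.488
```

```bash
python3 -c "
from h import *
planh(-.135,0,.034);snap('scene','s7');cv2.imwrite('pics/s7b.png',cv2.resize(cv2.imread('pics/s7.png')[130:240,160:310],(750,550),interpolation=cv2.INTER_CUBIC))"
```

```text
holder now [-1.983e-01 -1.000e-04]
t 10.47 pos [0.5789 0.0475 0.0372] yaw -2.9978 tilt 0.14 F [-0.5  1.1 -2.1] w 0.488
row [-0.211  0.     0.011] 0.001 n>= 1.0
```

View pics/s7b.png

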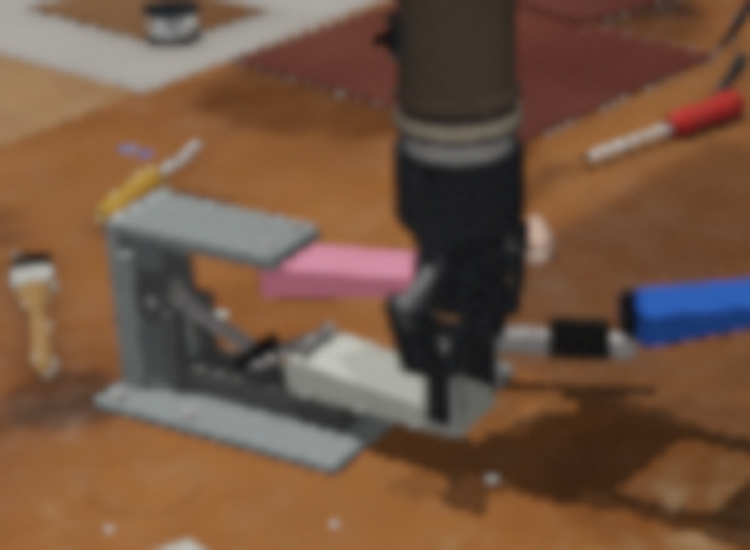

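send_rows([
  [-0.04,0,0.011,0],
  [-0.08,0,0.011,0],
  [-0.12,0,0.011,0],
  [-0.12,0,0.011,0],
])

```text
t: 11.02
tool_pos: [0.6054, 0.052, 0.0317]
tcp_rot: [0.226, -3.114, 0.0]
wrist_force: [-15.4, -2.0, 13.9]
width: 0.486
```

```bash
python3 -c "
from h import *
planh(-.135,0,.034);snap('scene','s8');cv2.imwrite('pics/s8b.png',cv2.resize(cv2.imread('pics/s8.png')[130:240,160:310],(750,550),interpolation=cv2.INTER_CUBIC))"
```

```text
holder now [-0.1715  0.0006]
t 11.03 pos [0.6054 0.052  0.0317] yaw -2.9965 tilt 1.1 F [-15.4  -2.   13.9] w 0.486
row [-0.121 -0.002 -0.01 ] 0.002 n>= 0.6
```

View pics/s8b.png

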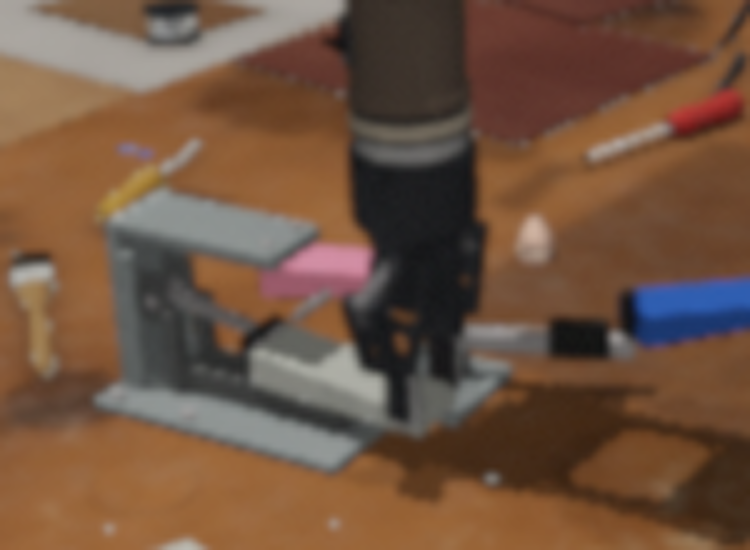

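send_rows([
  [0,0,-0.012,0],
  [-0.04,0,-0.012,0],
  [-0.08,0,-0.012,0],
  [-0.08,0,-0.012,0],
])

```text
t: 11.58
tool_pos: [0.6373, 0.0562, 0.0355]
tcp_rot: [0.226, -3.133, -0.0]
wrist_force: [-1.0, -0.3, -3.9]
width: 0.485
```

```bash
python3 -c "
from h import *
planh(-.135,0,.034);snap('scene','s9');cv2.imwrite('pics/s9b.png',cv2.resize(cv2.imread('pics/s9.png')[130:240,160:310],(750,550),interpolation=cv2.INTER_CUBIC))"
```

```text
holder now [-0.1393  0.0002]
t 11.57 pos [0.6373 0.0562 0.0355] yaw -2.9976 tilt 0.01 F [-1.  -0.3 -3.9] w 0.485
row [-0.014 -0.001  0.005] 0.001 n>= 0.1
```

View pics/s9b.png

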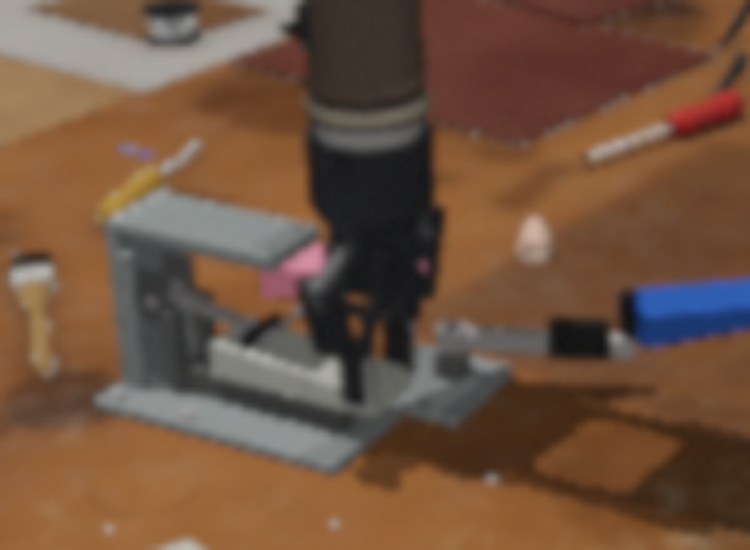

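send_rows([
  [-0.025,0,0.007,0],
  [-0.025,0,0.007,0],
  [-0.025,0,0.007,0],
])

```text
t: 12.0
tool_pos: [0.6448, 0.0572, 0.0339]
tcp_rot: [-0.226, 3.133, 0.0]
wrist_force: [-2.0, 0.3, -3.1]
width: 0.49
```

send_rows([
  [0,0,0,0],
  [0,0,0,0],
  [0,0,0,0],
], gripper=0.3)

```text
t: 12.38
tool_pos: [0.6457, 0.0572, 0.0349]
tcp_rot: [-0.226, 3.131, -0.0]
wrist_force: [-0.2, -0.0, -0.9]
width: 0.698
```

```bash
python3 -c "
from h import *
planh(-.20,0,.045);snap('wrist','w10');cv2.imwrite('pics/w10b.png',cv2.resize(cv2.imread('pics/w10.png'),(800,600),interpolation=cv2.INTER_CUBIC))"
```

```text
holder now [-1.309e-01 -1.000e-04]
t 12.38 pos [0.6457 0.0572 0.0349] yaw -2.9977 tilt 0.15 F [-0.2 -0.  -0.9] w 0.698
row [ 0.23   0.001 -0.034] 0.001 n>= 1.1
```

View pics/w10b.png

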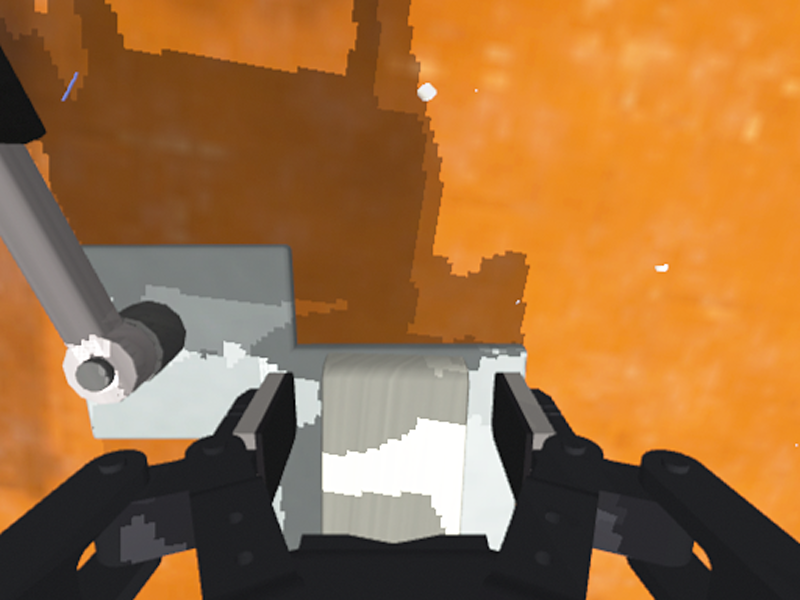

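send_rows([
  [0.12,0,-0.005,0],
  [0.23,0,-0.005,0],
  [0.23,0,-0.005,0],
])

```text
t: 12.8
tool_pos: [0.5731, 0.0471, 0.0347]
tcp_rot: [0.225, -3.13, -0.0]
wrist_force: [-0.2, 0.8, -0.3]
width: 0.7
```

send_rows([
  [0,0,0,0],
  [0,0,0,0],
  [0,0,0,0],
  [0,0,0,0],
], gripper=1)

```text
t: 13.3
tool_pos: [0.5766, 0.0473, 0.0353]
tcp_rot: [-0.226, 3.133, -0.0]
wrist_force: [-0.5, 0.6, 0.6]
width: 0.005
```

```bash
python3 -c "
from h import *
planh(-.16,0,.030);snap('wrist','w11');cv2.imwrite('pics/w11b.png',cv2.resize(cv2.imread('pics/w11.png'),(800,600),interpolation=cv2.INTER_CUBIC))"
```

```text
holder now [-0.2006  0.    ]
t 13.3 pos [0.5766 0.0473 0.0353] yaw -2.9975 tilt 0.02 F [-0.5  0.6  0.6] w 0.005
row [-0.135 -0.     0.018] 0.001 n>= 0.7
```

View pics/w11b.png

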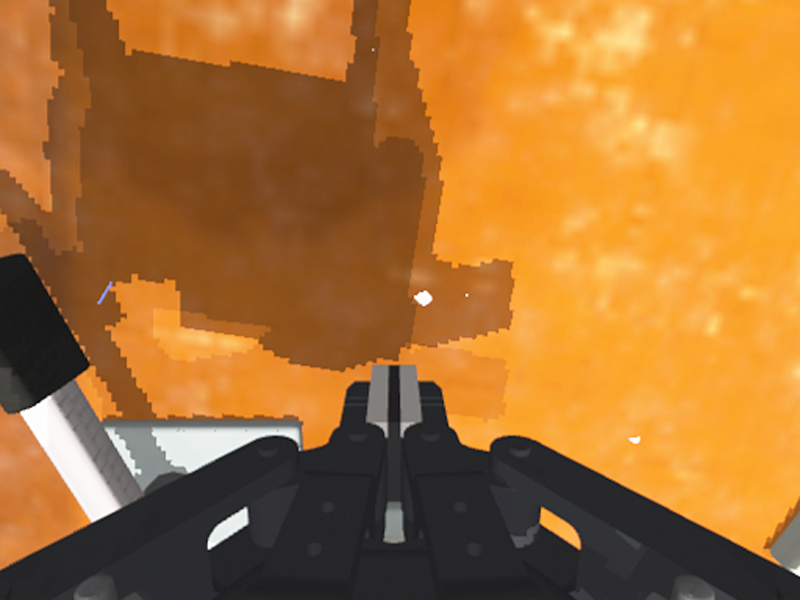

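send_rows([
  [-0.06,0,0.018,0],
  [-0.13,0,0.018,0],
  [-0.16,0,0.018,0],
  [-0.19,0,0.018,0],
  [-0.21,0,0.018,0],
])

```text
t: 13.98
tool_pos: [0.6336, 0.0559, 0.0291]
tcp_rot: [0.226, -3.122, 0.0]
wrist_force: [-8.7, -1.4, 6.4]
width: 0.0
```

```bash
python3 -c "
from h import *
planh(-.135,0,.030)"
```

```text
holder now [-0.143   0.0004]
t 13.97 pos [0.6336 0.0559 0.0291] yaw -2.9973 tilt 0.68 F [-8.7 -1.4  6.4] w 0.0
row [-0.026 -0.001 -0.003] 0.001 n>= 0.1
```

send_rows([
  [-0.02,0,-0.003,0],
  [-0.04,0,-0.003,0],
  [-0.04,0,-0.003,0],
  [-0.04,0,-0.003,0],
])

```text
t: 14.48
tool_pos: [0.6406, 0.0568, 0.0291]
tcp_rot: [0.225, -3.111, 0.001]
wrist_force: [-16.0, -3.0, 11.4]
width: -0.002
```

```bash
python3 -c "
from h import *
planh(-.135,0,.030);snap('scene','s12');cv2.imwrite('pics/s12b.png',cv2.resize(cv2.imread('pics/s12.png')[130:240,160:310],(750,550),interpolation=cv2.INTER_CUBIC))"
```

```text
holder now [-0.136   0.0004]
t 14.47 pos [0.6406 0.0568 0.0291] yaw -2.9969 tilt 1.29 F [-16.   -3.   11.4] w -0.002
row [-0.003 -0.001 -0.003] 0.001 n>= 0.0
```

View pics/s12b.png

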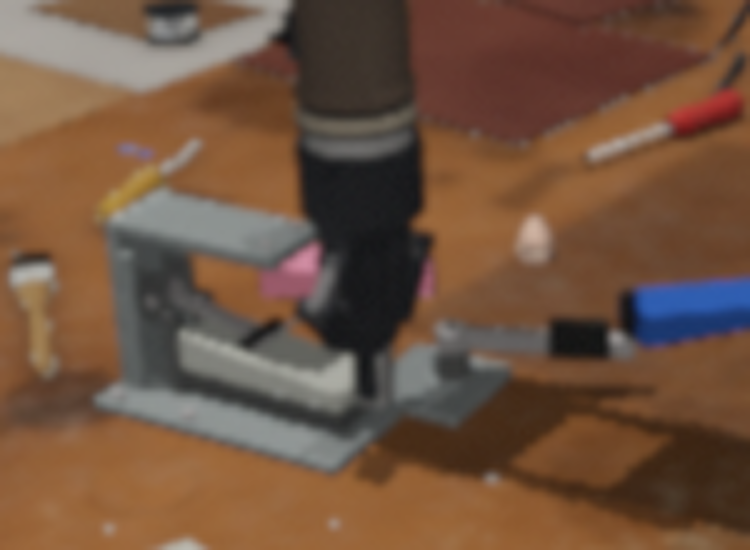

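send_rows([
  [-0.03,0,-0.003,0],
  [-0.03,0,-0.003,0],
  [-0.03,0,-0.003,0],
])

```text
t: 14.9
tool_pos: [0.6407, 0.0569, 0.0292]
tcp_rot: [0.225, -3.09, 0.002]
wrist_force: [-32.1, -6.8, 23.8]
width: -0.001
```

```bash
python3 -c "
from h import *
planh(-.165,0,.030)"
```

```text
holder now [-0.1359  0.0004]
t 14.9 pos [0.6407 0.0569 0.0292] yaw -2.9961 tilt 2.5 F [-32.1  -6.8  23.8] w -0.001
row [ 0.097 -0.001  0.002] 0.002 n>= 0.5
```

send_rows([
  [0.1,0,0,0],
  [0.3,0,-0.05,0],
  [0.4,0,-0.2,0],
  [0.4,0,-0.4,0],
], gripper=0)

```text
t: 15.4
tool_pos: [0.5351, 0.0419, 0.15]
tcp_rot: [0.225, -3.125, -0.001]
wrist_force: [1.3, 0.0, 1.1]
width: 0.846
```

```bash
python3 -c "
from h import *
plan([.535,.255,.2],np.pi-.24)"
```

```text
t 15.4 pos [0.5351 0.0419 0.15  ] yaw -2.9979 tilt 0.49 F [1.3 0.  1.1] w 0.846
row [-0.1    0.703 -0.167] 0.244 n>= 3.5
```

send_rows([
  [-0.1,0.7,-0.16,0.24],
  [-0.1,0.7,-0.16,0.24],
  [-0.1,0.7,-0.16,0.24],
  [-0.1,0.7,-0.16,0.24],
  [-0.1,0.7,-0.16,0.24],
])

```text
t: 16.02
tool_pos: [0.5382, 0.2567, 0.1986]
tcp_rot: [-0.358, -3.119, 0.0]
wrist_force: [0.5, -0.8, -0.4]
width: 1.001
```

```bash
python3 -c "
from h import *
plan([.535,.255,.2],np.pi-.24);snap('wrist','w13');cv2.imwrite('pics/w13b.png',cv2.resize(cv2.imread('pics/w13.png'),(800,600),interpolation=cv2.INTER_CUBIC))"
```

```text
t 16.02 pos [0.5382 0.2567 0.1986] yaw 2.9129 tilt 0.12 F [ 0.5 -0.8 -0.4] w 1.001
row [ 0.009 -0.008 -0.004] 0.007 n>= 0.1
```

View pics/w13b.png

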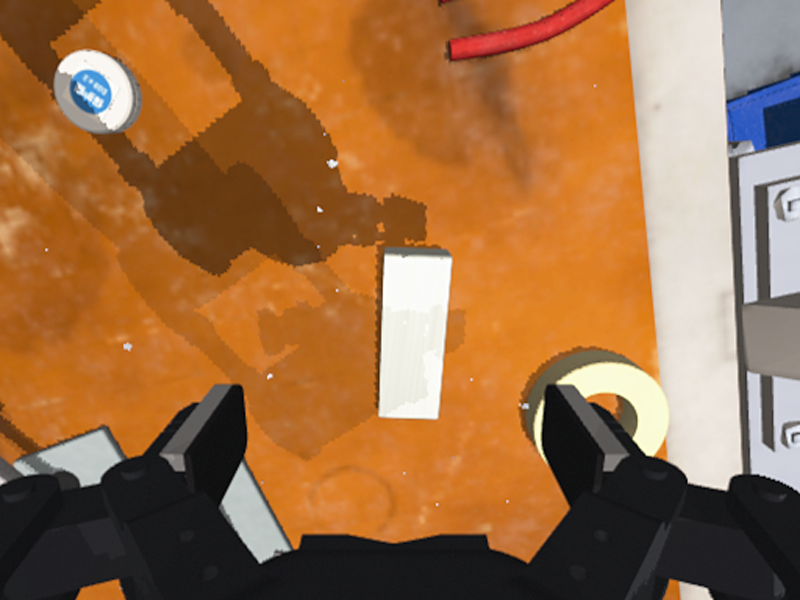

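```bash
python3 -c "
from h import *
k=1.5625
A=[pix('w13',u/k,v/k,z) for u,v,z in[(386,256,.026),(451,257,.026),(379,416,.014),(439,418,.014)]]
A=np.array(A);print(A.round(4))
tk=A[:2].mean(0);tn=A[2:].mean(0);d=(tn-tk)[:2];print(tk,tn,np.linalg.norm(d),np.linalg.norm(A[0]-A[1]),np.linalg.norm(A[2]-A[3]))
a=np.arctan2(d[1],d[0]);c=(tk+tn)[:2]/2;print('yaw',a,'c',c)
g=c-.050*np.array([np.cos(a),np.sin(a)]);print('g',g)
plan([*g,.006],np.pi+a)"
```

```text
[[0.5268 0.256  0.026 ]
 [0.5368 0.2963 0.026 ]
 [0.6427 0.2231 0.014 ]
 [0.6542 0.2653 0.014 ]]
[0.53182449 0.27613063 0.026     ] [0.64846714 0.24420839 0.014     ] 0.12093194646576332 0.041500825246137754 0.04372439250813708
yaw -0.2671344124864254 c [0.59014581 0.26016951]
g [0.54191925 0.27336794]
t 16.07 pos [0.5384 0.2551 0.1984] yaw 2.9117 tilt 0.15 F [-0.7 -1.2 -0.8] w 1.0
row [0.001 0.063 0.641] 0.024 n>= 3.1
```

send_rows([
  [0,0.063,0.2,0.024],
  [0,0.063,0.4,0.024],
  [0,0.063,0.55,0.024],
  [0,0.063,0.625,0.024],
  [0,0.063,0.625,0.024],
])

```text
t: 16.7
tool_pos: [0.5431, 0.2703, 0.0102]
tcp_rot: [-0.426, -3.109, 0.005]
wrist_force: [0.3, -0.4, -0.4]
width: 1.002
```

```bash
python3 -c "
from h import *
plan([.5415,.2735,.010],np.pi-.2671)"
```

```text
t 16.7 pos [0.5431 0.2703 0.0102] yaw 2.8694 tilt 0.27 F [ 0.3 -0.4 -0.4] w 1.002
row [0.008 0.009 0.001] -0.003 n>= 0.1
```

send_rows([
  [0.004,0.007,0,0],
  [0.004,0.007,0,0],
])

```text
t: 16.95
tool_pos: [0.5457, 0.2755, 0.0144]
tcp_rot: [0.424, 3.109, 0.003]
wrist_force: [0.0, -0.3, 0.0]
width: 1.001
```

send_rows([
  [0,0,0,0],
  [0,0,0,0],
  [0,0,0,0],
  [0,0,0,0],
  [0,0,0,0],
], gripper=1, newtons=60)

```text
t: 17.58
tool_pos: [0.5446, 0.2753, 0.0134]
tcp_rot: [0.424, 3.112, 0.001]
wrist_force: [-1.4, 0.2, 5.5]
width: 0.496
```

```bash
python3 -c "
from h import *
planh(-.27,0,.10)"
```

```text
holder now [-0.1999  0.2302]
t 17.57 pos [0.5446 0.2753 0.0134] yaw 2.871 tilt 0.08 F [-1.4  0.2  5.5] w 0.496
row [-0.095 -0.796 -0.289] -0.263 n>= 4.1
```

send_rows([
  [0,0,-0.06,0],
  [0.03,-0.05,-0.18,-0.05],
  [0.06,-0.2,-0.35,-0.1],
  [0.06,-0.4,-0.36,-0.18],
  [0.04,-0.6,-0.36,-0.26],
])

```text
t: 18.2
tool_pos: [0.484, 0.1038, 0.1221]
tcp_rot: [-0.226, 3.13, -0.0]
wrist_force: [1.8, -0.7, -2.1]
width: 0.497
```

```bash
python3 -c "
from h import *
planh(-.30,0,.10)"
```

```text
holder now [-0.2843  0.069 ]
t 18.2 pos [0.484  0.1038 0.1221] yaw -2.9976 tilt 0.17 F [ 1.8 -0.7 -2.1] w 0.497
row [ 0.053 -0.23   0.074] 0.001 n>= 1.2
```

send_rows([
  [0.05,-0.12,0.04,0],
  [0.05,-0.23,0.07,0],
  [0.05,-0.23,0.07,0],
  [0.05,-0.23,0.07,0],
])

```text
t: 18.7
tool_pos: [0.4788, 0.0346, 0.0997]
tcp_rot: [-0.215, 3.134, 0.001]
wrist_force: [0.5, 0.0, -0.9]
width: 0.494
```

```bash
python3 -c "
from h import *
planh(-.27,0,.06);g,s=snap('scene','s14');k=5
s=observe();tx,ty=w2h(s['tool_pos']);zb=s['tool_pos'][2]-.0134
P=[[*h2w(tx+.111,ty+.022),zb],[*h2w(tx+.111,ty+.022),zb+.014],[*h2w(tx-.014,ty+.022),zb],[*h2w(tx-.014,ty+.022),zb+.026],[*h2w(tx+.111,ty-.022),zb+.014]]
im=cv2.resize(cv2.imread('pics/s14.png')[120:230,180:330],(750,550),interpolation=cv2.INTER_CUBIC)
for q in proj('s14',P):
    q=(q+.5-[180,120])*5-.5;cv2.circle(im,tuple(q.round().astype(int).tolist()),2,(0,0,255),-1)
cv2.imwrite('pics/s14b.png',im)
snap('wrist','w14');cv2.imwrite('pics/w14b.png',cv2.resize(cv2.imread('pics/w14.png'),(640,480),interpolation=cv2.INTER_CUBIC))
"
```

```text
holder now [-0.2993  0.0014]
t 18.7 pos [0.4788 0.0346 0.0997] yaw -3.0044 tilt 0.03 F [ 0.5  0.  -0.9] w 0.494
row [-0.098 -0.004  0.132] -0.003 n>= 0.8
```

View pics/s14b.png

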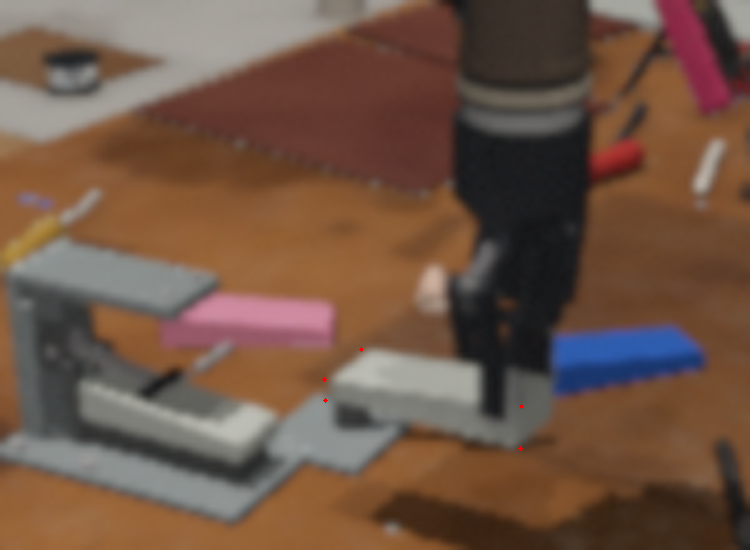

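View pics/w14b.png

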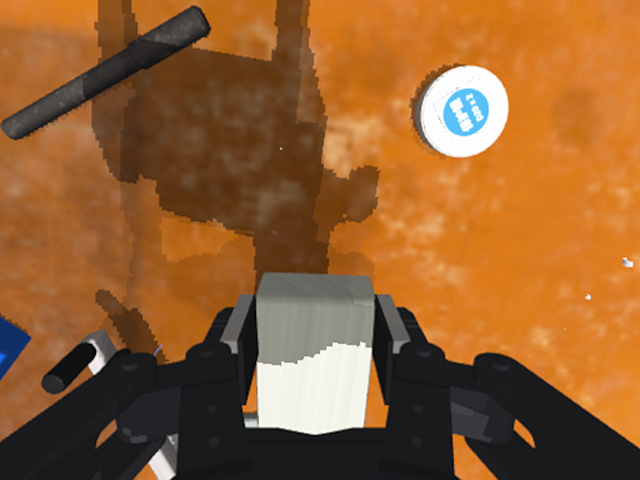

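send_rows([
  [-0.05,-0.004,0.07,-0.003],
  [-0.15,-0.004,0.135,-0.003],
  [-0.233,-0.004,0.135,-0.003],
  [-0.233,-0.004,0.135,-0.003],
  [-0.233,-0.004,0.135,-0.003],
])

```text
t: 19.42
tool_pos: [0.5471, 0.0434, 0.0587]
tcp_rot: [0.225, -3.132, -0.0]
wrist_force: [-0.1, 0.1, -2.4]
width: 0.494
```

```bash
cat > v.py <<'E'
from h import *
import sys
n=sys.argv[1]
snap('scene',n);cv2.imwrite(f'pics/{n}b.png',cv2.resize(cv2.imread(f'pics/{n}.png')[130:240,160:310],(750,550),interpolation=cv2.INTER_CUBIC))
E
python3 v.py s15;python3 -c "
from h import *
planh(-.18,0,.057)"
```

```text
holder now [-2.307e-01  2.000e-04]
t 19.48 pos [0.5468 0.0432 0.0587] yaw -2.9983 tilt 0.09 F [-0.8 -0.3 -2.4] w 0.491
row [-0.169 -0.001  0.005] 0.001 n>= 0.8
```

View pics/s15b.png

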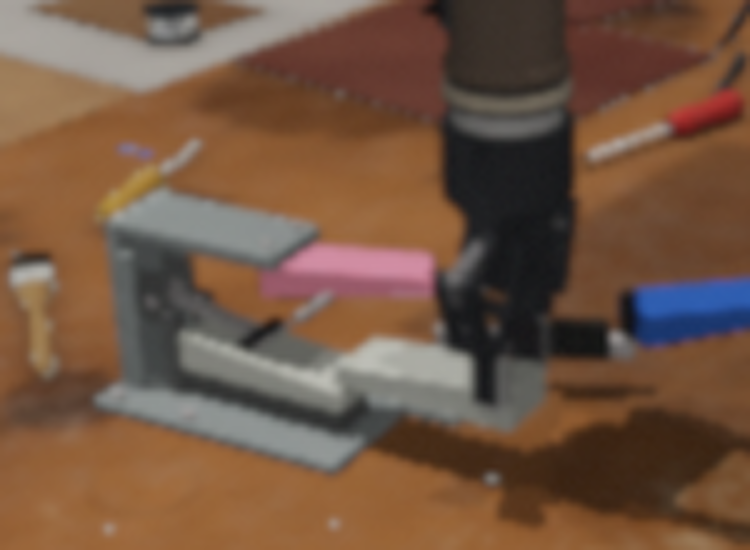

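send_rows([
  [-0.04,0,-0.003,0],
  [-0.09,0,-0.003,0],
  [-0.13,0,-0.003,0],
  [-0.167,0,-0.003,0],
  [-0.167,0,-0.003,0],
], newtons=35)

```text
t: 20.1
tool_pos: [0.599, 0.0499, 0.0597]
tcp_rot: [-0.224, 3.132, -0.0]
wrist_force: [0.5, 0.7, -0.7]
width: 0.493
```

```bash
python3 v.py s16;python3 -c "
from h import *
planh(-.15,0,.057)"
```

```text
holder now [-0.1782 -0.0006]
t 20.15 pos [0.5989 0.0499 0.0598] yaw -2.999 tilt 0.11 F [ 0.6  0.  -1. ] w 0.493
row [-0.094  0.002  0.01 ] 0.0 n>= 0.5
```

View pics/s16b.png

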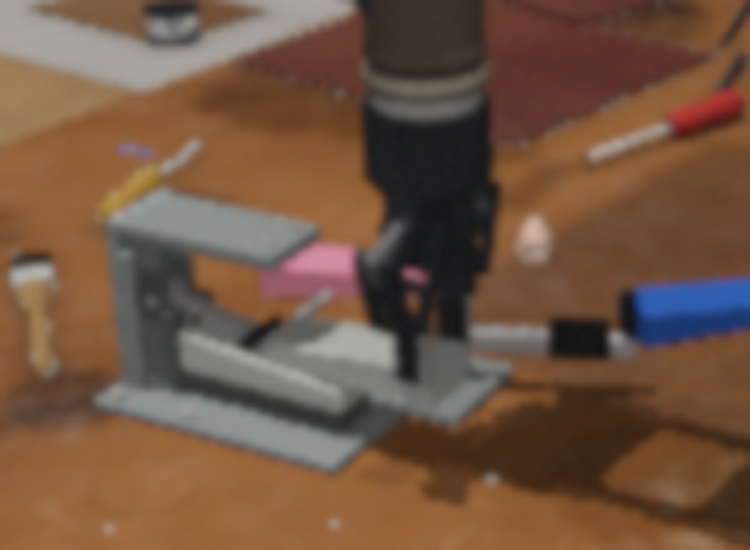

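send_rows([
  [-0.04,0.001,0.003,0],
  [-0.08,0.002,0.006,0],
  [-0.12,0.002,0.01,0],
  [-0.12,0.002,0.01,0],
])

```text
t: 20.65
tool_pos: [0.6299, 0.0554, 0.0554]
tcp_rot: [0.223, -3.126, -0.0]
wrist_force: [-5.7, -0.2, 2.0]
width: 0.494
```

```bash
python3 v.py s17;python3 -c "
from h import *
planh(-.135,0,.057)"
```

```text
holder now [-0.1466  0.0004]
t 20.7 pos [0.63   0.0554 0.0555] yaw -2.9992 tilt 0.44 F [-6.2 -0.6  1.6] w 0.496
row [-0.039 -0.001 -0.005] -0.0 n>= 0.2
```

View pics/s17b.png

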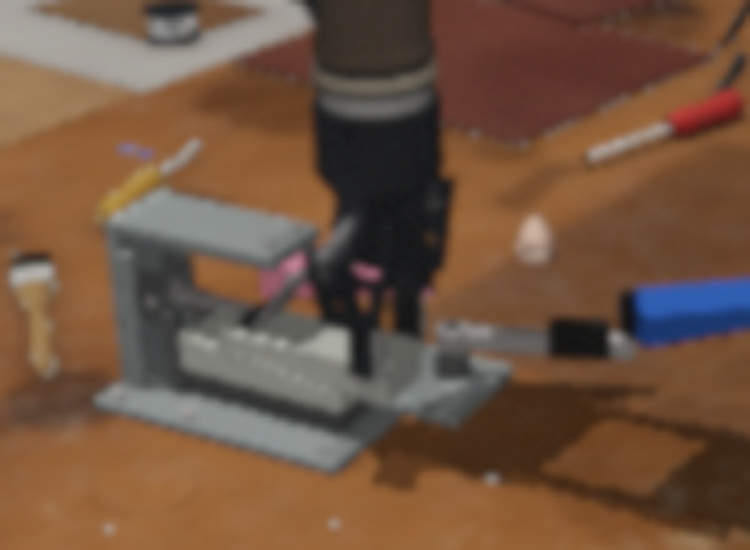

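send_rows([
  [-0.02,0,0,0],
  [-0.035,0,0,0],
  [-0.035,0,0,0],
])

```text
t: 21.08
tool_pos: [0.64, 0.0568, 0.0556]
tcp_rot: [0.223, -3.125, -0.0]
wrist_force: [-7.3, -1.4, 2.4]
width: 0.49
```

```bash
python3 v.py s18;python3 -c "
from h import *
planh(-.133,0,.052)"
```

```text
holder now [-0.1365  0.0005]
t 21.12 pos [0.64   0.0569 0.0556] yaw -2.9992 tilt 0.48 F [-7.8 -1.2  1.1] w 0.494
row [-0.012 -0.002  0.012] -0.0 n>= 0.1
```

View pics/s18b.png

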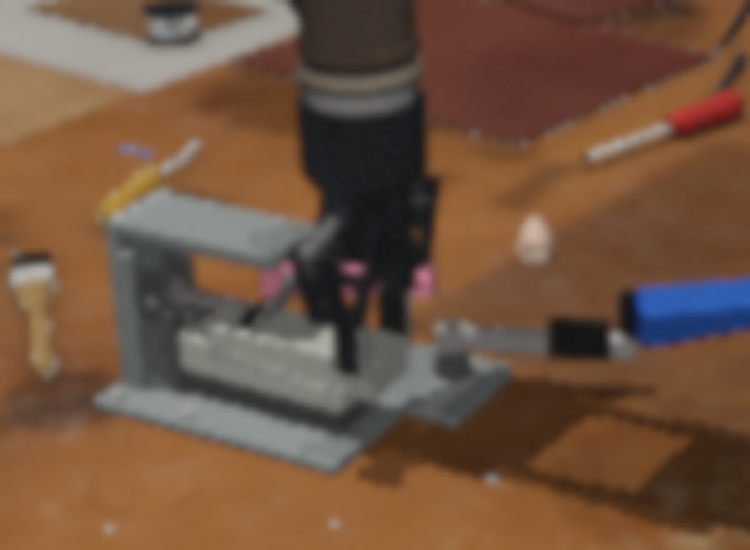

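send_rows([
  [0,0,0.01,0],
  [0,0,0.01,0],
])

```text
t: 21.38
tool_pos: [0.6401, 0.0568, 0.0543]
tcp_rot: [0.222, -3.125, -0.0]
wrist_force: [-10.2, -1.4, 10.3]
width: 0.493
```

send_rows([
  [0,0,0.01,0],
  [0,0,0.01,0],
  [0,0,0,0],
], gripper=0.3)

```text
t: 21.75
tool_pos: [0.6438, 0.0571, 0.0535]
tcp_rot: [-0.223, 3.134, 0.0]
wrist_force: [-0.5, 0.2, 0.4]
width: 0.701
```

```bash
python3 v.py s19;python3 -c "
from h import *
planh(-.2,0,.055)
snap('wrist','w19');cv2.imwrite('pics/w19b.png',cv2.resize(cv2.imread('pics/w19.png'),(640,480),interpolation=cv2.INTER_CUBIC))"
```

```text
holder now [-0.1322  0.    ]
t 21.8 pos [0.6443 0.0571 0.0542] yaw -2.9992 tilt 0.06 F [ 0.4 -0.1  0.4] w 0.701
row [ 0.226 -0.    -0.003] -0.0 n>= 1.1
```

View pics/s19b.png

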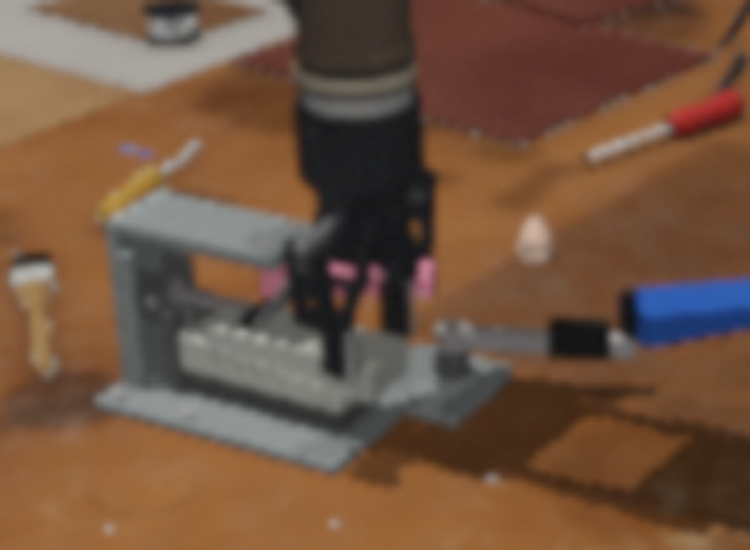

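View pics/w19b.png

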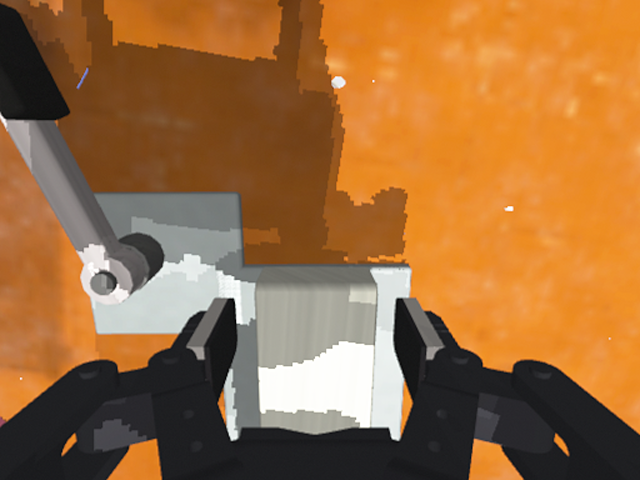

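send_rows([
  [0.12,0,-0.005,0],
  [0.23,0,-0.005,0],
  [0.23,0,0,0],
])

```text
t: 22.22
tool_pos: [0.5725, 0.0471, 0.053]
tcp_rot: [0.223, -3.13, -0.0]
wrist_force: [0.3, -0.0, 0.5]
width: 0.696
```

send_rows([
  [0,0,0.01,0],
  [0,0,0.02,0],
  [0,0,0.02,0],
  [0,0,0.02,0],
], gripper=1)

```text
t: 22.72
tool_pos: [0.5759, 0.0473, 0.0476]
tcp_rot: [-0.224, 3.133, -0.0]
wrist_force: [0.1, -0.8, 0.5]
width: 0.002
```

```bash
python3 v.py s20;python3 -c "
from h import *
planh(-.14,0,.047)"
```

```text
holder now [-2.015e-01  1.000e-04]
t 22.77 pos [0.5757 0.0473 0.0476] yaw -2.9991 tilt 0.01 F [-0.4 -0.1  0.1] w 0.001
row [-0.205 -0.     0.002] 0.0 n>= 1.0
```

View pics/s20b.png

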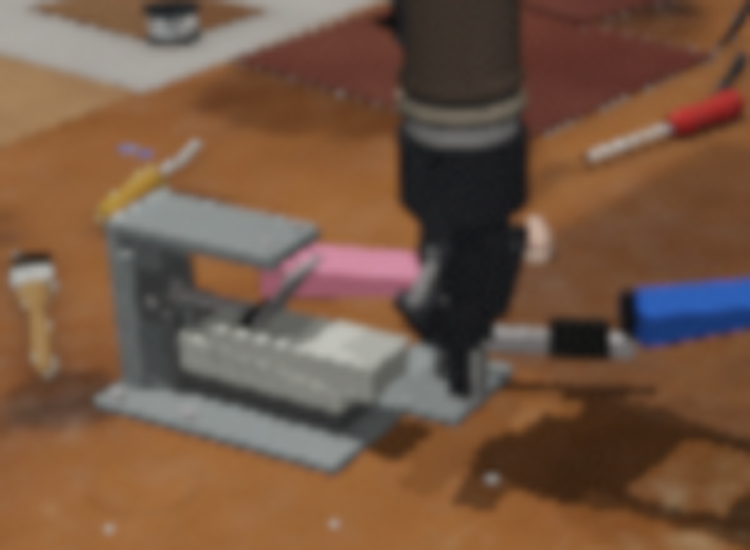

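send_rows([
  [-0.08,0,0.002,0],
  [-0.15,0,0.002,0],
  [-0.18,0,0.002,0],
  [-0.21,0,0.002,0],
  [-0.235,0,0.002,0],
])

```text
t: 23.4
tool_pos: [0.637, 0.0566, 0.0463]
tcp_rot: [0.223, -3.113, 0.0]
wrist_force: [-17.5, -2.3, 14.0]
width: -0.003
```

```bash
python3 -c "
from h import *
planh(-.136,0,.047)"
```

```text
holder now [-0.1396  0.0006]
t 23.4 pos [0.637  0.0566 0.0463] yaw -2.9985 tilt 1.17 F [-17.5  -2.3  14. ] w -0.003
row [-0.012 -0.002 -0.003] 0.0 n>= 0.1
```

send_rows([
  [-0.02,0,-0.003,0],
  [-0.03,0,-0.003,0],
  [-0.03,0,-0.003,0],
])

```text
t: 23.78
tool_pos: [0.6397, 0.057, 0.0466]
tcp_rot: [0.223, -3.099, 0.001]
wrist_force: [-28.0, -4.7, 22.8]
width: 0.002
```

```bash
python3 v.py s21; python3 -c "
from h import *
planh(-.136,0,.047)"
```

```text
holder now [-0.1369  0.0006]
t 23.82 pos [0.6396 0.0569 0.0466] yaw -2.998 tilt 1.98 F [-27.7  -4.7  22.1] w 0.001
row [-0.003 -0.002 -0.001] 0.001 n>= 0.0
```

View pics/s21b.png

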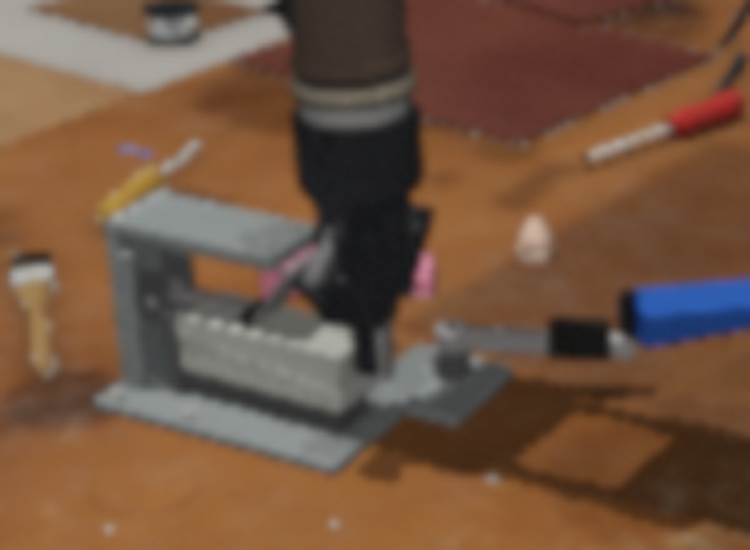

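send_rows([
  [-0.005,0,-0.02,0],
  [-0.01,0,-0.02,0],
  [-0.01,0,-0.02,0],
])

```text
t: 24.2
tool_pos: [0.6397, 0.0569, 0.047]
tcp_rot: [0.222, -3.094, 0.002]
wrist_force: [-21.8, -4.9, 2.1]
width: -0.0
```

```bash
python3 -c "
from h import *
planh(-.136,0,.047)"
```

```text
holder now [-0.1368  0.0005]
t 24.2 pos [0.6397 0.0569 0.047 ] yaw -2.998 tilt 2.28 F [-21.8  -4.9   2.1] w -0.0
row [-0.003 -0.002 -0.   ] 0.001 n>= 0.0
```

send_rows([
  [0.1,0,0,0],
  [0.25,0,-0.02,0],
  [0.4,0,-0.15,0],
  [0.4,0.1,-0.25,0],
  [0.4,0.1,-0.25,0],
])

```text
t: 24.82
tool_pos: [0.5361, 0.0728, 0.132]
tcp_rot: [-0.226, 3.127, 0.0]
wrist_force: [1.6, 0.6, -0.2]
width: 0.006
```

```bash
python3 v.py s22; python3 -c "
from h import *
planh(-.136,0,.047);snap('wrist','w22');cv2.imwrite('pics/w22b.png',cv2.resize(cv2.imread('pics/w22.png'),(640,480),interpolation=cv2.INTER_CUBIC))
snap('top','t22');cv2.imwrite('pics/t22b.png',cv2.resize(cv2.imread('pics/t22.png')[110:220,180:340],(800,550),interpolation=cv2.INTER_CUBIC))"
```

```text
holder now [-0.238   0.0303]
t 24.88 pos [0.5353 0.072  0.1305] yaw -2.9975 tilt 0.22 F [-0.3  0.1 -0.2] w -0.002
row [-0.339 -0.101  0.28 ] 0.001 n>= 2.2
```

View pics/s22b.png

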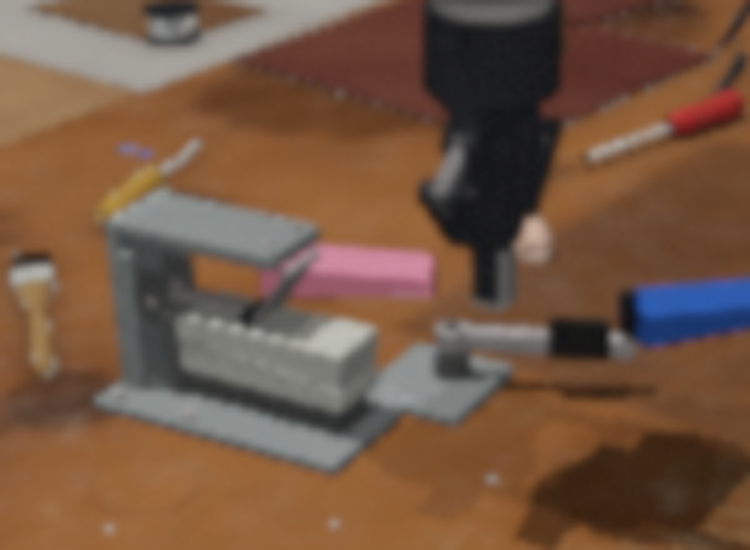

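View pics/t22b.png

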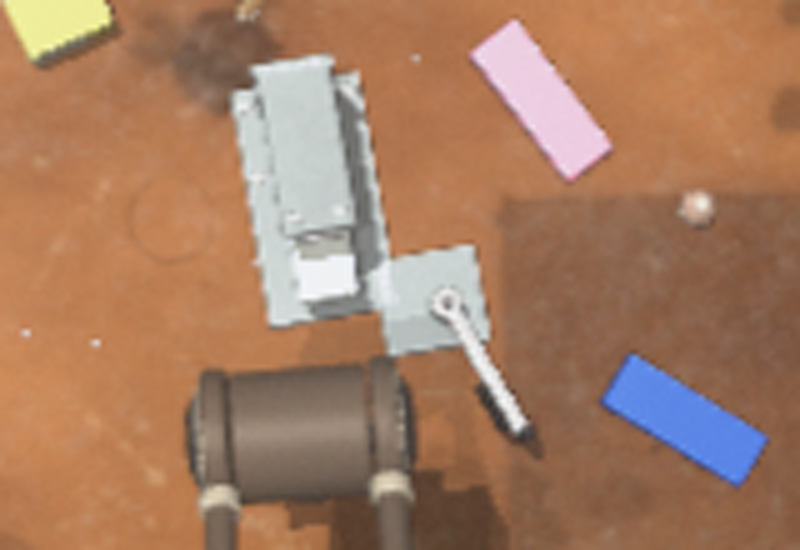

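View pics/w22b.png

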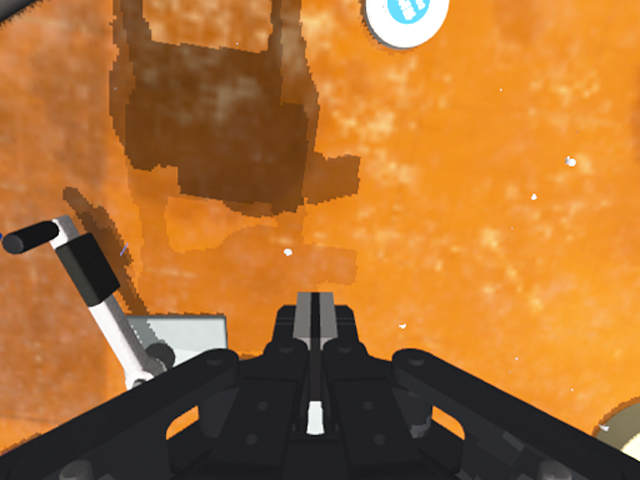

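```bash
python3 -c "
from h import *
k=1.25
for u,v,z in[(13,243,.074),(52,233,.042)]:
    p=pix('w22',u/k,v/k,z);h=w2h(p);d=h-[-.142,-.085];print(p.round(4),h.round(4),np.hypot(*d),np.degrees(np.arctan2(d[1],d[0]))%360-90)
"
```

```text
[ 0.5453 -0.0826  0.074 ] [-0.2501 -0.1241] 0.11494236205913644 109.88542466110323
[ 0.5487 -0.0826  0.042 ] [-0.2467 -0.1247] 0.11197909989693497 110.7410140224996
```

```bash
python3 -c "
from h import *
planh(-.2495,-.1243,.115);planh(-.2495,-.1243,.048)"
```

```text
holder now [-0.2395  0.0298]
t 24.98 pos [0.5339 0.0713 0.1284] yaw -2.9987 tilt 0.05 F [ 0.6  0.3 -0.4] w -0.003
row [ 0.034 -0.514  0.045] 0.0 n>= 2.5
holder now [-0.2395  0.0298]
t 24.98 pos [0.5339 0.0713 0.1284] yaw -2.9987 tilt 0.05 F [ 0.6  0.3 -0.4] w -0.003
row [ 0.033 -0.514  0.268] 0.0 n>= 2.8
```

send_rows([
  [0.034,-0.2,0.03,0],
  [0.034,-0.4,0.03,0],
  [0.034,-0.514,0.03,0],
  [0.034,-0.514,0.03,0],
  [0.034,-0.514,0.03,0],
], gripper=0.5, newtons=25)

```text
t: 25.6
tool_pos: [0.5448, -0.0824, 0.1185]
tcp_rot: [0.222, -3.131, -0.002]
wrist_force: [-0.0, 0.3, -0.7]
width: 0.497
```

```bash
python3 -c "
from h import *
planh(-.2495,-.1243,.048);snap('wrist','w23');cv2.imwrite('pics/w23b.png',cv2.resize(cv2.imread('pics/w23.png'),(640,480),interpolation=cv2.INTER_CUBIC))"
```

```text
holder now [-0.2505 -0.1238]
t 25.6 pos [ 0.5448 -0.0824  0.1185] yaw -3.0001 tilt 0.17 F [-0.   0.3 -0.7] w 0.497
row [-0.004 -0.002  0.235] -0.001 n>= 1.1
```

View pics/w23b.png

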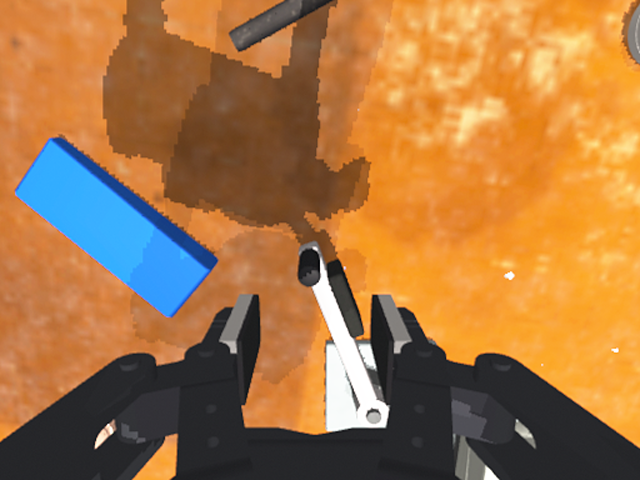

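```bash
python3 -c "
from h import *
k=1.25
for u,v,z in[(309,274,.074),(311,251,.042)]:
    p=pix('w23',u/k,v/k,z);h=w2h(p);d=h-[-.142,-.085];print(p.round(4),h.round(4),np.hypot(*d),np.degrees(np.arctan2(d[1],d[0]))%360-90)
"
```

```text
[ 0.5449 -0.0835  0.074 ] [-0.2506 -0.125 ] 0.11570202158511167 110.21546338023705
[ 0.5429 -0.083   0.042 ] [-0.2525 -0.1242] 0.11724507443305023 109.52167937248493
```

send_rows([
  [0,-0.002,0.12,0],
  [-0.001,-0.002,0.235,0],
  [-0.001,-0.002,0.235,0],
  [-0.001,-0.002,0.235,0],
])

```text
t: 26.15
tool_pos: [0.5468, -0.0823, 0.0502]
tcp_rot: [-0.226, 3.133, -0.0]
wrist_force: [0.7, 0.4, -0.3]
width: 0.503
```

send_rows([
  [0,0,0,0],
  [0,0,0,0],
  [0,0,0,0],
  [0,0,0,0],
], gripper=1)

```text
t: 26.65
tool_pos: [0.5478, -0.0831, 0.0513]
tcp_rot: [-0.223, 3.13, -0.001]
wrist_force: [-1.1, 1.5, 7.2]
width: 0.284
```

```bash
python3 -c "
from h import *
s=observe()
planh(-.142,.030,.049)
# arc rows
h0=w2h(s['tool_pos']);d=h0-[-.142,-.085];r=np.hypot(*d);a0=np.arctan2(d[1],d[0])%(2*np.pi);print(r,np.degrees(a0)-90)
M=yawz(s)[1];z=s['tool_pos'][2]
for deg in range(0,125,10):
    a=a0-np.radians(deg)
    if a<np.pi/2: a=np.pi/2
    rr=.115
    p=np.array([*h2w(-.142+rr*np.cos(a),-.085+rr*np.sin(a)),.049])
    print(deg,round(np.degrees(a)-90,1),(M.T@(p-s['tool_pos'])/.3).round(3))
"
```

```text
holder now [-0.2477 -0.125 ]
t 26.65 pos [ 0.5478 -0.0831  0.0513] yaw -2.9992 tilt 0.18 F [-1.1  1.5  7.2] w 0.284
row [-0.352  0.517  0.009] -0.0 n>= 3.0
0.11300586983720715 110.70697524760729
0 110.7 [ 0.006 -0.002  0.008]
10 100.7 [0.024 0.062 0.008]
20 90.7 [0.031 0.128 0.008]
30 80.7 [0.026 0.195 0.008]
40 70.7 [0.01  0.26  0.008]
50 60.7 [-0.018  0.321  0.008]
60 50.7 [-0.056  0.376  0.008]
70 40.7 [-0.102  0.424  0.008]
80 30.7 [-0.157  0.463  0.008]
90 20.7 [-0.217  0.492  0.008]
100 10.7 [-0.281  0.51   0.008]
110 0.7 [-0.348  0.517  0.009]
120 0.0 [-0.352  0.517  0.009]
```

```bash
python3 v.py s24; python3 -c "
from h import *
snap('wrist','w24');cv2.imwrite('pics/w24b.png',cv2.resize(cv2.imread('pics/w24.png'),(640,480),interpolation=cv2.INTER_CUBIC));cv2.imwrite('pics/s24c.png',cv2.resize(cv2.imread('pics/s24.png')[130:230,220:340],(720,600),interpolation=cv2.INTER_CUBIC));plan([0,0,0])"
```

```text
t 26.75 pos [ 0.5477 -0.0831  0.0513] yaw -2.9993 tilt 0.18 F [-0.2  1.9  5.7] w 0.282
row [1.769 0.533 0.165] 0 n>= 8.9
```

View pics/w24b.png

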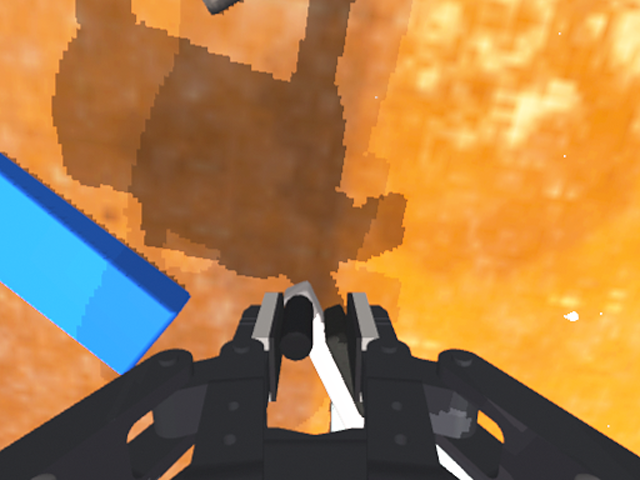

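View pics/s24c.png

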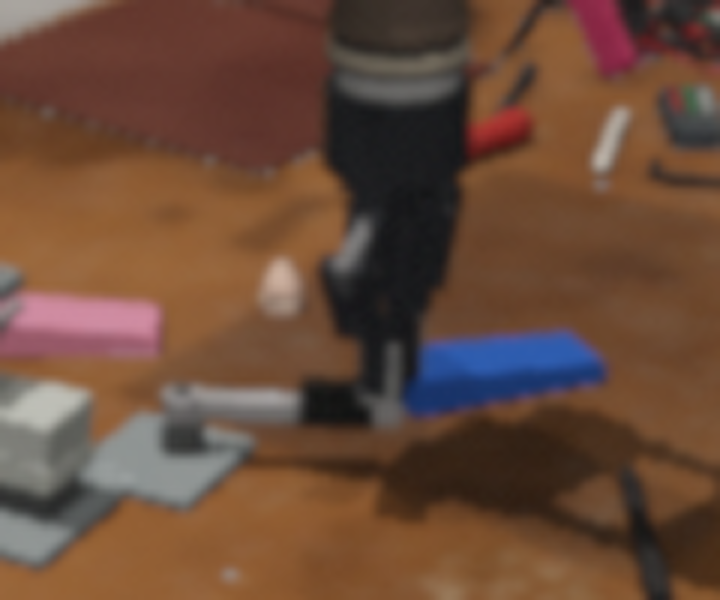

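send_rows([
  [0,0,-0.02,0],
  [0.005,0,-0.035,0],
  [0.007,-0.002,-0.035,0],
  [0.007,-0.002,-0.035,0],
], gripper=0.5)

```text
t: 27.25
tool_pos: [0.544, -0.084, 0.0599]
tcp_rot: [0.223, -3.133, -0.0]
wrist_force: [-0.1, 0.6, -0.1]
width: 0.499
```

send_rows([
  [0,0,0,0],
  [0,0,0,0],
  [0,0,0,0],
  [0,0,0,0],
], gripper=1)

```text
t: 27.75
tool_pos: [0.5438, -0.084, 0.0598]
tcp_rot: [0.224, -3.133, 0.0]
wrist_force: [-0.7, -1.4, 0.5]
width: 0.127
```

```bash
python3 -c "
from h import *
snap('wrist','w25');cv2.imwrite('pics/w25b.png',cv2.resize(cv2.imread('pics/w25.png'),(640,480),interpolation=cv2.INTER_CUBIC));planh(-.25,-.1245,.06)"
```

```text
holder now [-0.2517 -0.1254]
t 27.8 pos [ 0.5438 -0.0841  0.0598] yaw -2.9991 tilt 0.05 F [-0.6 -1.1 -0.1] w 0.13
row [-0.006  0.003 -0.001] -0.0 n>= 0.0
```

View pics/w25b.png

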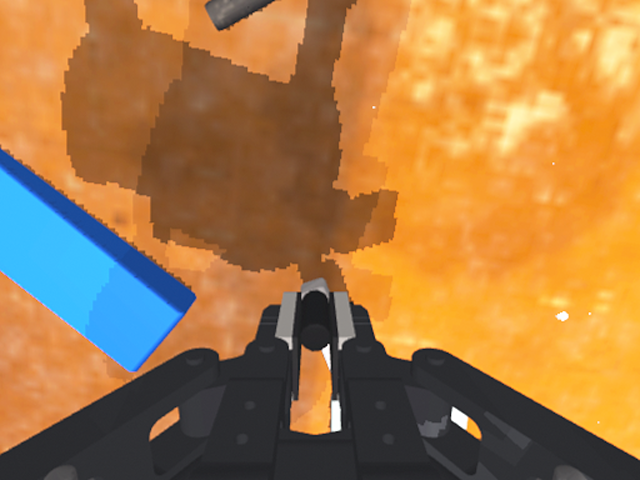

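```bash
python3 -c "
from h import *
for deg in range(110,-1,-10):
    f=lambda d:.115*np.array([np.cos(np.radians(d+90)),np.sin(np.radians(d+90))])
    d=(f(deg)-f(110.2))/.3; print(deg,(-d[0]).round(3),d[1].round(3))
"
```

```text
110 0.0 0.001
100 0.018 0.066
90 0.024 0.132
80 0.018 0.199
70 0.0 0.263
60 -0.028 0.324
50 -0.066 0.379
40 -0.113 0.426
30 -0.168 0.464
20 -0.229 0.493
10 -0.293 0.51
0 -0.36 0.516
```

send_rows([
  [0.018,0.066,0,0],
  [0.024,0.132,0,0],
  [0.018,0.199,0,0],
  [0,0.263,0,0],
  [-0.028,0.324,0,0],
])

```text
t: 28.42
tool_pos: [0.5378, 0.0152, 0.0597]
tcp_rot: [0.224, -3.132, -0.001]
wrist_force: [-1.0, -2.6, -0.2]
width: 0.123
```

```bash
python3 v.py s26; python3 -c "
from h import *
planh(-.142,.03,.06)"
```

```text
holder now [-0.2425 -0.0243]
t 28.48 pos [0.5386 0.0173 0.0597] yaw -2.9986 tilt 0.15 F [-2.3  3.2  0.7] w 0.12
row [-0.335  0.181 -0.001] 0.0 n>= 1.8
```

View pics/s26b.png

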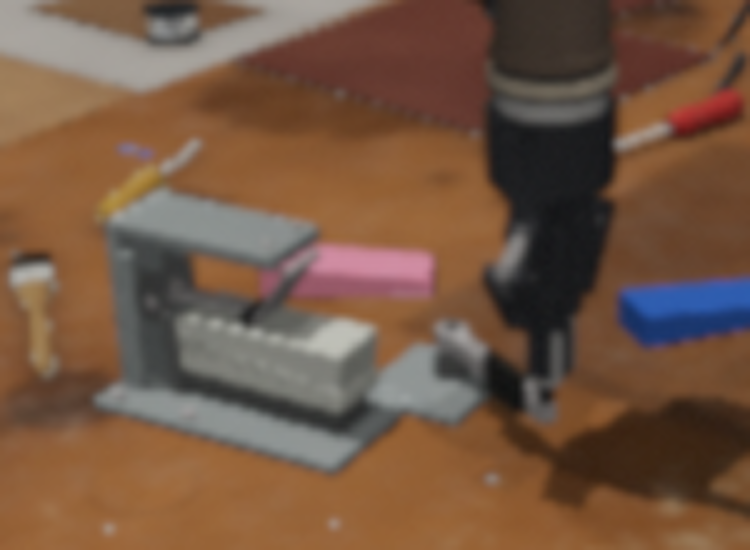

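send_rows([
  [-0.038,0.055,0,0],
  [-0.085,0.102,0,0],
  [-0.14,0.14,0,0],
  [-0.201,0.169,0,0],
  [-0.265,0.186,0,0],
])

```text
t: 29.1
tool_pos: [0.6116, 0.0802, 0.0599]
tcp_rot: [-0.225, 3.131, -0.003]
wrist_force: [-0.2, -5.6, -0.7]
width: 0.125
```

```bash
python3 v.py s27; python3 -c "
from h import *
planh(-.142,.03,.06)"
```

```text
holder now [-0.1583  0.0279]
t 29.15 pos [0.6145 0.0809 0.0601] yaw -2.9982 tilt 0.39 F [ 4.4 -0.7 -5.8] w 0.126
row [-0.055  0.007  0.001] 0.001 n>= 0.3
```

View pics/s27b.png

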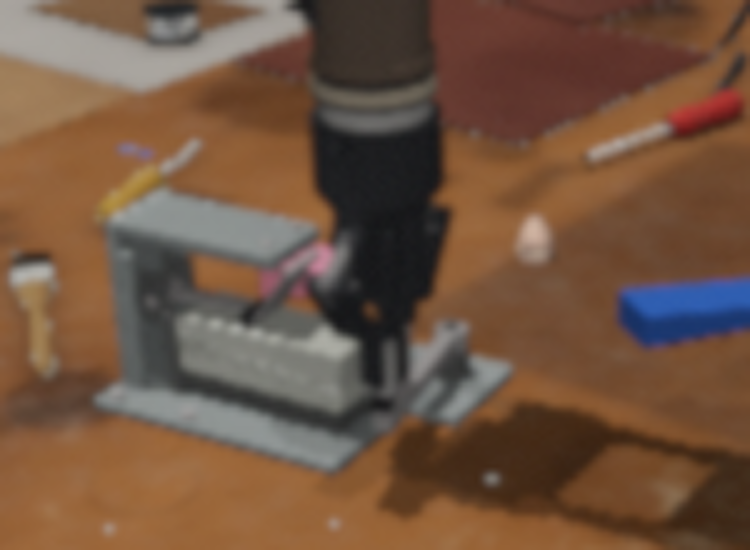

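send_rows([
  [-0.03,0.004,0,0],
  [-0.055,0.006,0,0],
  [-0.065,0.006,0,0],
  [-0.065,0.006,0,0],
])

```text
t: 29.65
tool_pos: [0.6282, 0.0839, 0.06]
tcp_rot: [0.223, -3.133, 0.001]
wrist_force: [-1.2, -4.7, 0.9]
width: 0.122
```

```bash
python3 v.py s28; python3 -c "
from h import *
planh(-.142,.03,.06)"
```

```text
holder now [-0.1444  0.0289]
t 29.7 pos [0.6282 0.0839 0.06  ] yaw -2.9995 tilt 0.06 F [-1.8 -5.5  0.3] w 0.12
row [-0.008  0.004 -0.   ] -0.0 n>= 0.0
```

View pics/s28b.png

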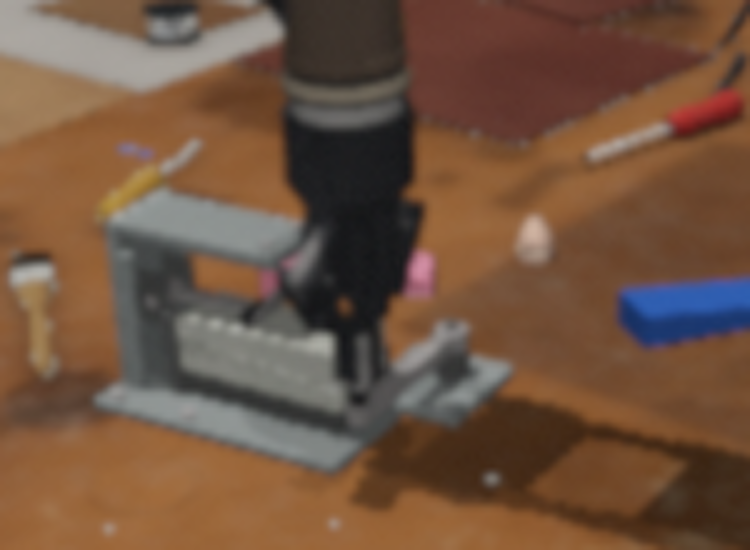

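send_rows([
  [-0.01,0,0,0],
  [-0.02,0,0,0],
  [-0.02,0,0,0],
])

```text
t: 30.08
tool_pos: [0.6287, 0.084, 0.0598]
tcp_rot: [0.224, -3.12, 0.003]
wrist_force: [-12.6, -7.0, 8.7]
width: 0.123
```

```bash
python3 -c "
from h import *
planh(-.142,.03,.06)"
```

```text
holder now [-0.1438  0.0289]
t 30.07 pos [0.6287 0.084  0.0598] yaw -2.998 tilt 0.8 F [-12.6  -7.    8.7] w 0.123
row [-0.006  0.004 -0.001] 0.001 n>= 0.0
```

send_rows([
  [0.014,0,0,0],
  [0.014,0,0,0],
])

```text
t: 30.32
tool_pos: [0.6286, 0.0839, 0.0599]
tcp_rot: [0.224, -3.13, 0.002]
wrist_force: [-3.2, -5.2, 1.3]
width: 0.122
```

send_rows([
  [0,0,0,0],
  [0,0,0,0],
  [0,0,0,0],
], gripper=0.6)

```text
t: 30.7
tool_pos: [0.6307, 0.0855, 0.0602]
tcp_rot: [-0.224, 3.133, 0.001]
wrist_force: [-0.0, 0.2, 0.8]
width: 0.395
```

send_rows([
  [0,0,-0.1,0],
  [0,0,-0.25,0],
  [0.2,0,-0.3,0],
  [0.4,0,-0.3,0],
  [0.6,0,-0.3,0],
])

```text
t: 31.32
tool_pos: [0.451, 0.0594, 0.1505]
tcp_rot: [-0.224, 3.132, 0.001]
wrist_force: [0.5, -0.0, 0.4]
width: 0.402
```

```bash
python3 v.py s29; python3 -c "
from h import *
planh(-.142,.03,.06);snap('top','t29');cv2.imwrite('pics/t29b.png',cv2.resize(cv2.imread('pics/t29.png')[110:220,180:340],(800,550),interpolation=cv2.INTER_CUBIC))"
```

```text
holder now [-0.3367  0.031 ]
t 31.38 pos [0.4375 0.0587 0.1458] yaw -2.9985 tilt 1.02 F [-10.9   0.1  -3.6] w 0.395
row [-0.654 -0.004  0.274] 0.0 n>= 3.4
```

View pics/s29b.png

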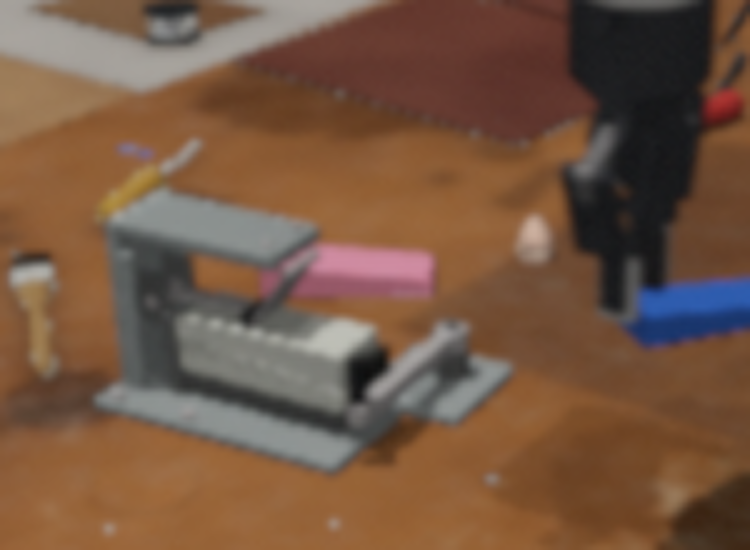

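View pics/t29b.png

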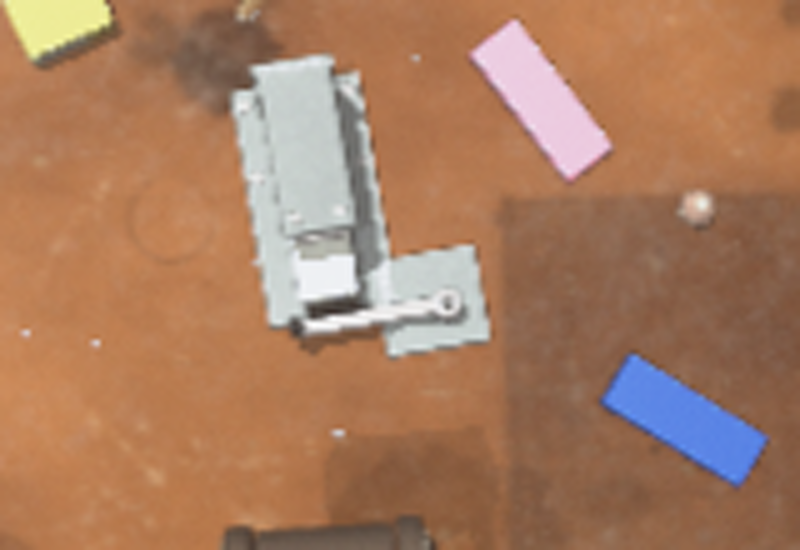

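send_rows([
  [0,0,0,0.12],
  [0,0,0,0.24],
  [0,0,0,0.36],
  [0,0,0,0.48],
  [0,0,0,0.6],
])

```text
t: 32.05
tool_pos: [0.453, 0.0596, 0.1503]
tcp_rot: [1.225, 2.892, 0.002]
wrist_force: [0.0, 0.3, 0.5]
width: 0.398
```

```bash
python3 -c "
from h import *
planh(-.15,-.08,.14,np.pi/2)"
```

```text
holder now [-0.3212  0.0297]
t 32.05 pos [0.453  0.0596 0.1503] yaw 2.3404 tilt 0.08 F [0.  0.3 0.5] w 0.398
row [-0.631  0.247  0.035] 0.399 n>= 3.4
```

send_rows([
  [-0.1,0.04,0.01,0.1],
  [-0.25,0.1,0.03,0.2],
  [-0.42,0.17,0.03,0.3],
  [-0.58,0.23,0.03,0.4],
  [-0.63,0.247,0.03,0.4],
])

```text
t: 32.67
tool_pos: [0.6409, -0.025, 0.1413]
tcp_rot: [2.052, 2.376, 0.003]
wrist_force: [0.3, 0.2, 0.3]
width: 0.4
```

```bash
python3 -c "
from h import *
plan([0,0,0]);snap('wrist','w30');cv2.imwrite('pics/w30b.png',cv2.resize(cv2.imread('pics/w30.png'),(800,600),interpolation=cv2.INTER_CUBIC))"
```

```text
t 32.67 pos [ 0.6409 -0.025   0.1413] yaw 1.7171 tilt 0.18 F [0.3 0.2 0.3] w 0.4
row [ 0.394 -2.103  0.464] 0 n>= 10.5
```

View pics/w30b.png

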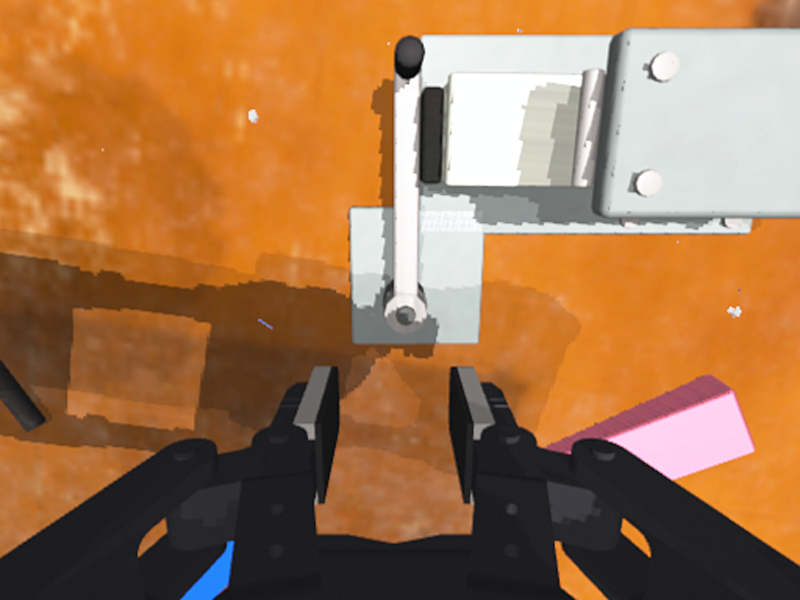

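```bash
python3 -c "
from h import *
k=1.5625
f=lambda u,v,z:w2h(pix('w30',u/k,v/k,z)).round(4)
print('block FL',f(447,74,.067),'FR',f(445,185,.067),'L',f(570,73,.067),'R',f(570,185,.067))
print('bar left edge',f(396,100,.042),f(396,270,.042),'right',f(419,85,.042),f(417,270,.042))
print('pivot',f(405,315,.046),'peg',f(409,48,.074))
print('rail ref: plate FL',f(420,35,.008), 'tongue',f(350,207,.008),f(352,343,.008))
"
```

```text
block FL [-0.1265  0.0232] FR [-0.1259 -0.0199] L [-0.0776  0.0238] R [-0.0731 -0.0197]
bar left edge [-0.1466  0.016 ] [-0.1462 -0.0622] right [-0.1363  0.0223] [-0.1358 -0.0622]
pivot [-0.1416 -0.0842] peg [-0.142   0.0312]
rail ref: plate FL [-0.1346  0.0495] tongue [-0.171  -0.0349] [-0.1715 -0.1137]
```

```bash
python3 -c "
from station import sign_off,observe
print(observe()['t'],abs(observe()['joint_vel']).max());print(sign_off())"
```

```text
32.725 0.07918839075002984
the job is handed in; nothing more can be done
None
```

The job is done and handed in at about 33 s of the 72 s allowed. sign_off reported no verdict.

- **Packing:** I slid in wedge A thick end first and pushed it with shut fingers until it stalled. The wrist read about 32 N forward and 24 N up at that point. Wedge B then went on top, thin end first, and was pushed until it stalled too, at about 28 N forward and 23 N up. Because this interface cannot tilt the tool, I gripped each wedge upright, let go with about 20 mm to go, and pushed the rest.
- **Force:** The sideways and upward wrist forces together reached about 41 N during the wedge A push. That was through the fingertips as far as I could see, but it is close to the 40 N limit for the gripper's body.
- **Keeper:** I first tried to pinch the peg too low and caught the rubber pad as well. I raised the gripper, pinched the peg alone, swung the bar to its stop and let go.
- **Last checks (wrist camera):**
  - The bar is square across the front, with the peg at x = -142 mm, y = 31 mm, where it should stand when shut.
  - The pile's front face measures about x = -126 mm (nominal -125).
  - The top wedge measures about 1.8 mm left of the centre line; I measured no better than 1–2 mm and left it.
  - The hold-down arm rests on the block in the scene picture.
- **Not measured:** I judged the lower wedge's sideways position and the flush fit at the back only from the scene picture and the stalls.
- **Other things:** I saw nothing else touched or moved, though I did not re-measure the other items. The gripper was clear of everything at hand-in.

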